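# Put the impact sockets back in order of size on the magnetic rail

## Task

Put the four loose impact sockets back on the four empty seats of the red socket rail, so that the whole row steps down in size from the largest socket at its one end to the smallest at its other. Set each one down, not dropped, standing upright with its open end up and centred on its seat, and leave the two sockets that are already on the ends where they stand.

Things in the scene. Friction and masses are not known exactly. Their poses are not given: they have to be found in the camera images.
- sock26_center (a point): Loose impact socket: dark steel upright cylinder, outside diameter 26 mm, 50 mm high, a hexagonal hole 17 mm across in its top end (smallest of the four loose). The point is its centre, half-way up (25 mm above its foot); its z axis is the cylinder's axis, pointing up to the open end. At the start it stands on the bench, open end up, between the robot and the rail, among other things.
- sock34_center (a point): Loose impact socket: dark steel upright cylinder, outside diameter 34 mm, 56 mm high, a hexagonal hole 24 mm across in its top end (second smallest of the four loose). The point is its centre, half-way up (28 mm above its foot); its z axis is the cylinder's axis, pointing up to the open end. At the start it stands on the bench, open end up, between the robot and the rail, among other things.
- sock43_center (a point): Loose impact socket: dark steel upright cylinder, outside diameter 43 mm, 64 mm high, a hexagonal hole 32 mm across in its top end (second largest of the four loose). The point is its centre, half-way up (32 mm above its foot); its z axis is the cylinder's axis, pointing up to the open end. At the start it stands on the bench, open end up, between the robot and the rail, among other things.
- sock52_center (a point): Loose impact socket: dark steel upright cylinder, outside diameter 52 mm, 72 mm high, a hexagonal hole 38 mm across in its top end (largest of the four loose). The point is its centre, half-way up (36 mm above its foot); its z axis is the cylinder's axis, pointing up to the open end. At the start it stands on the bench, open end up, between the robot and the rail, among other things.
- sock62_center (a point): Placed impact socket: dark steel upright cylinder, outside diameter 62 mm, 82 mm high, a hexagonal hole 46 mm across in its top end (the largest of all six; already standing on the seat at one end of the rail). The point is its centre, half-way up (41 mm above its foot); its z axis is the cylinder's axis, pointing up to the open end. It is not fastened and must stay as it stands; which end of the rail it has differs from start to start.
- sock20_center (a point): Placed impact socket: dark steel upright cylinder, outside diameter 20 mm, 44 mm high, a hexagonal hole 13 mm across in its top end (the smallest of all six; already standing on the seat at the other end of the rail). The point is its centre, half-way up (22 mm above its foot); its z axis is the cylinder's axis, pointing up to the open end. It is not fastened and must stay as it stands; which end of the rail it has differs from start to start.
- seat_a_top (a point): Empty seat of the socket rail, one of four alike, in any order along it: a bright flat metal disc, 40 mm across, 3 mm proud of the rail. Point: centre of its top face, 15 mm above the bench; y axis along the rail. The rail: a straight red bar fixed to the bench, 482 x 78 mm, 12 mm high, six seats in one row 75 mm apart; the end seats hold the largest and the smallest socket.
- seat_b_top (a point): Empty seat of the socket rail, one of four alike, in any order along it: a bright flat metal disc, 40 mm across, 3 mm proud of the rail. Point: centre of its top face, 15 mm above the bench; y axis along the rail. The rail: a straight red bar fixed to the bench, 482 x 78 mm, 12 mm high, six seats in one row 75 mm apart; the end seats hold the largest and the smallest socket.
- seat_c_top (a point): Empty seat of the socket rail, one of four alike, in any order along it: a bright flat metal disc, 40 mm across, 3 mm proud of the rail. Point: centre of its top face, 15 mm above the bench; y axis along the rail. The rail: a straight red bar fixed to the bench, 482 x 78 mm, 12 mm high, six seats in one row 75 mm apart; the end seats hold the largest and the smallest socket.
- seat_d_top (a point): Empty seat of the socket rail, one of four alike, in any order along it: a bright flat metal disc, 40 mm across, 3 mm proud of the rail. Point: centre of its top face, 15 mm above the bench; y axis along the rail. The rail: a straight red bar fixed to the bench, 482 x 78 mm, 12 mm high, six seats in one row 75 mm apart; the end seats hold the largest and the smallest socket.
Mind the look-alikes: they are no part of the job. What is shaped like the part that bears sock52_center but blue, green or orange is not meant.

How it is judged:
By the outcome, as a careful person would: the job done as asked, in the order asked, and still so for the second after the job is handed in, with the robot touching nothing.
It also fails if it takes over 112 s, if anything falls off the work surface, if the arm or the gripper's body presses on something with over 40 N, if the wrist force passes 120 N, or if a joint passes its speed limit or range.

## Robot

A 7-joint arm with a two-finger parallel gripper is mounted at the origin on the work surface. World frame = base frame: x ahead of the robot, y to its left, z up, the work surface at z = 0. Lengths are in mm, angles in rad, forces in N, time in s.
With the tool pointing down it reaches from about 400 to 750 mm from the base axis. Payload 19.5 kg.
Tool frame: the origin (TCP) lies at the very end of the fingers, on their centre line; the grasp point (between the pads) lies 19 mm behind it; z points along the fingers, y is the line along which they close (so a half turn about z gives the same grasp; the last joint's range is limited). The gripper opens to 85 mm and grips with 20 to 120 N. Pads are 22 mm wide; open, the fingers measure 114 mm over their backs; the gripper's body (76 mm by 85 mm) begins 54 mm behind the grasp point. The pads swing forward as they close: fully open they stand 13 mm farther back than shut.
Start: joints at [-1.244, 0.707, -0.028, 1.485, 0.022, 0.951, -0.075], TCP at [207.27, 536.311, 192.568] pointing down, gripper open.
Joint ranges: [-2.71, 2.71], [-0.32, 2.16], [-1.57, 1.52], [0, 2.45], [-1.46, 4.6], [0, 2.02], [-2.83, 2.83]. Speed limits (rad/s): [1.89, 1.89, 2.57, 2.57, 3.01, 3.01, 3.01].

## Interface

Orientations are given as a rotation vector (axis times angle).
In Python, from cell import bot gives the robot as it stands.
- The arm moves only by the tool play_rows, never from a script. Its argument "targets" is a list of rows, each an object of numbers: "x", "y", "z": the shift along the tool's x, y, z in mm; "ax", "ay", "az": the turn, a rotation vector about the tool's x, y, z in degrees. In form: [{"x": .., "y": .., "z": .., "ax": .., "ay": .., "az": ..}, ...]. A call has 1 to 20 rows; each row shifts and turns the commanded pose from where the row before left it, along the tool's axes as they then stand; what a row does not reach is not made up. A row lasts 1/12 s, in which the tool goes at most 41.7 mm and 7.16 degrees, less where a joint would pass 70% of its speed; a pose out of reach is approached as far as the arm can. A call is refused whole if a number of a shift passes 41.7 or a number of a turn 7.16, either way. A call with a gripper value outside its range is refused whole. "gripper" is the opening in per cent of the stroke, from 0 (shut) to 100 (fully open), set as the call begins (left out, the last holds). The fingers move at their own pace and stop on an object; "grip_force" is the grip in N (left out, the last holds). Time passes only in rows, so rows that do not move let the fingers close. It gives the time, the measured TCP pose, the force, the opening and the grip force at its end, in the units of the state.
- bot.observe(): the state, without advancing time (a new reading comes with each control period).
- bot.capture(name): name is "side" or "top"; returns the picture (400x640x3 uint8, red, green, blue); there is no depth.
- bot.camera_info(name): a dict with "K" (3x3 intrinsics, pixels), "k1" (the pictures are not rectified: a ray, as slopes to the right and down, at radius r is drawn at 1 + k1 r^2 times it, then the intrinsics apply), "R" (3x3) and "t" (3): a world point X has camera coordinates R X + t. Camera axes: x right, y down, z forward; pixel columns grow to the right and rows downward; lengths in mm; the calibration is good to about 2 mm. A picture is of the moment at which its call begins. camera_info takes no time and is no camera call.
- bot.job_done(): hands the job in; it is judged then, once.
Trained networks look in the newest picture that a camera, given by its name, has taken for a name from the list of things; names that differ only in an ending like _2 or _b are one class to them, and where a whole thing is asked for, a point or a joint stands for the part that bears it (a point fixed in the world has none). Each returns a list of dicts, best first, with "conf" (0 to 1); they miss things now and then, are a little off and sometimes report something else, mostly with a low value. They report only what shows in the picture. A call takes as long as a camera call. They do not tell look-alikes from the thing itself.
- bot.look_for(camera, target): "position" ([x, y, z] in mm, in world coordinates, good to about 4 mm: the middle of the surface that is visible of it).
- bot.masks_of(camera, target): "pixels" (400x640 bool, what is visible of it).
- bot.tip_of(camera, target): "position" ([x, y, z] in mm, in world coordinates, good to about 4 mm: a listed point, or the origin of a listed thing).
The state is a dict: "time": time; "joint_pos": joint angles; "qd": joint speeds; "effort": joint torques, N m; "position": TCP position; "tcp_rot": TCP orientation; "ft_force": force on the tool from outside, world axes, zero at the start; "ft_torque": the same for the moment, N m; "finger_gap": finger opening in mm; "gripper_force": force on a finger pad.
Only numpy, scipy, OpenCV 4.12 (cv2) and the standard library are available. Lean on these libraries where they do the work, as an engineer would, in place of code of your own. Each camera call takes 0.05 s, during which the arm holds its last target. There are 200 camera calls.

## Working session

There is one attempt and no reset: what is moved stays moved. The work goes in short steps, Python scripts to look and compute and a tool call to move; the robot and the scene stay as the last step left them, time stands still between calls to the robot, and variables do not carry over. Pictures are saved under pics/ and viewed, at most 14 in all, crops included, and the job is handed in when it is done.

Besides the shell and the picture viewer there is one more tool, called after ">>>" in YAML: its name, and indented under it one key for each argument. play_rows: Moves the arm, as the interface text tells. Its arguments: {"type":"object","properties":{"targets":{"type":"array","items":{"type":"object","properties":{"x":{"type":"number"},"y":{"type":"number"},"z":{"type":"number"},"ax":{"type":"number"},"ay":{"type":"number"},"az":{"type":"number"}}}},"gripper":{"type":"number"},"grip_force":{"type":"number"}},"required":["targets"]}

```bash
mkdir -p pics; ls; python3 - <<'E'
from cell import bot
import cv2
for n in("top","side"):
    im=bot.capture(n); cv2.imwrite(f"pics/{n}0.png",im[:,:,::-1])
    c=bot.camera_info(n); print(n,c)
o=bot.observe(); print(o)
for n in("top","side"):
  for t in ("sock26_center","sock34_center","sock43_center","sock52_center","sock62_center","sock20_center","seat_a_top"):
    print(n,t,[(round(d['conf'],2),[round(float(v)) for v in d['position']]) for d in bot.tip_of(n,t)])
E
```

```text
pics
top {'K': array([[435.18140564,   0.        , 326.86427751],
       [  0.        , 435.18140564, 206.63280943],
       [  0.        ,   0.        ,   1.        ]]), 'k1': -0.036245407191606176, 'R': array([[-0.00207825, -0.99999672, -0.00149698],
       [-0.99294632,  0.00224105, -0.11854363],
       [ 0.11854659,  0.00124005, -0.99294772]]), 't': array([-29.41164538, 528.73708485, 961.59477883])}
side {'K': array([[459.05895812,   0.        , 320.1134349 ],
       [  0.        , 459.05895812, 192.21817588],
       [  0.        ,   0.        ,   1.        ]]), 'k1': -0.12302629220650084, 'R': array([[-0.99830265, -0.0575578 ,  0.00888373],
       [-0.04879677,  0.74338847, -0.66707755],
       [ 0.03179145, -0.66637878, -0.74493532]]), 't': array([ 505.65316481,   70.78159832, 1035.5499144 ])}
{'time': 0.1, 'joint_pos': array([-1.24370584,  0.70700398, -0.02762211,  1.48494072,  0.02200278,
        0.95088351, -0.07548799]), 'qd': array([-1.43690333e-04, -1.57301678e-03, -5.52726221e-04, -7.81171614e-05,
        5.16319844e-04,  3.85778280e-04,  1.01424262e-03]), 'effort': array
[... 520 characters left out ...]
 28])]
top sock43_center [(0.74, [452, 57, 32])]
top sock52_center [(0.96, [359, -274, 35]), (0.95, [354, -371, 39]), (0.73, [546, -258, 35]), (0.67, [455, -313, 37])]
top sock62_center [(0.82, [643, 120, 55])]
top sock20_center [(0.42, [675, -256, 38])]
top seat_a_top [(0.79, [668, -183, 20])]
side sock26_center [(0.7, [454, 191, 23])]
side sock34_center [(0.84, [484, -170, 27])]
side sock43_center [(0.56, [452, 60, 36])]
side sock52_center [(0.97, [361, -280, 34]), (0.9, [457, -313, 36]), (0.76, [542, -253, 36]), (0.58, [650, 122, 56])]
side sock62_center [(0.83, [649, 122, 56]), (0.74, [675, -252, 35])]
side sock20_center [(0.62, [676, -252, 36])]
side seat_a_top [(0.55, [671, -178, 13])]
```

View pics/top0.png

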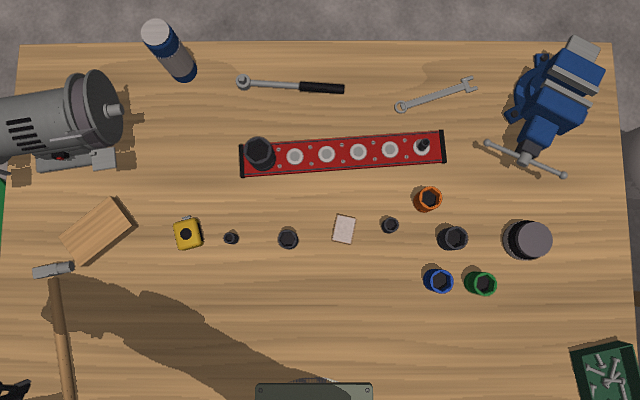

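View pics/side0.png

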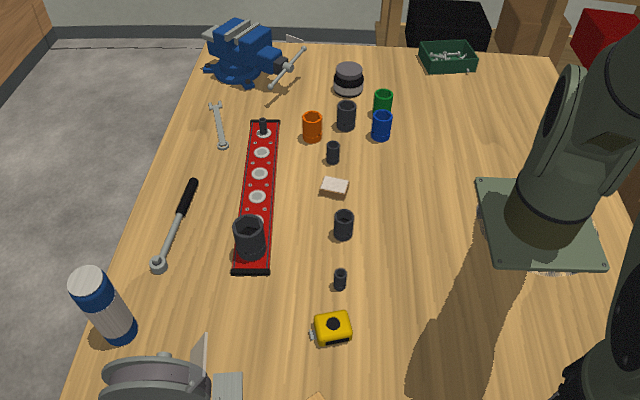

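The loose dark sockets in the top picture are 26 at (231,238), 43 at (288,238), 34 at (390,225) and 52 at (453,237). The look-alikes are orange (428,198), blue (438,280) and green (481,283). The 62 stands on the left end of the rail (258,152) and the 20 on the right (422,146). The dark one at (453,237) is the only one of that shape that isn't coloured, so it should be sock52; I'll check that in a crop while measuring.

```bash
cat > h.py <<'E'
import numpy as np, cv2
from scipy.optimize import minimize
from scipy.spatial.transform import Rotation as Ro
from cell import bot
def proj(n,P):
    c=bot.camera_info(n); Q=np.asarray(P)@c['R'].T+c['t']; s=Q[:,:2]/Q[:,2:]
    s=s*(1+c['k1']*(s**2).sum(1,keepdims=True)); K=c['K']
    return s*[K[0,0],K[1,1]]+K[:2,2]
def unproj(n,uv,z):
    c=bot.camera_info(n);K=c['K']
    d=(np.asarray(uv)-K[:2,2])/[K[0,0],K[1,1]]; s=d.copy()
    for _ in range(10): s=d/(1+c['k1']*(s**2).sum())
    r=c['R'].T@np.r_[s,1]; o=-c['R'].T@c['t']; return o+r*(z-o[2])/r[2]
A=np.linspace(0,2*np.pi,60)
def fit(n,mask,D,H,x0,z0=0):
    def sil(x):
        P=[[x[0]+D/2*np.cos(a),x[1]+D/2*np.sin(a),z] for a in A for z in(z0,z0+H)]
        m=np.zeros((1600,2560),np.uint8)
        h=cv2.convexHull(((proj(n,P)+.5)*4*16).astype(np.int32))
        cv2.fillPoly(m,[h],255,shift=4); return cv2.resize(m,(640,400),interpolation=cv2.INTER_AREA)/255.
    f=lambda x: np.abs(sil(x)-mask).sum()/mask.sum()
    r=minimize(f,x0,method='Nelder-Mead',options=dict(initial_simplex=np.array([x0,x0+np.array([6,0]),x0+np.array([0,6])]),xatol=.1,fatol=1e-4))
    return r.x,r.fun
def to(goal,yaw_deg=None):
    "shift in tool axes to goal [x,y,z]; turn about tool z so tool y has world heading yaw"
    o=bot.observe(); R=Ro.from_rotvec(o['tcp_rot']); 
    print('tool shift',np.round(R.inv().apply(np.array(goal)-o['position']),1),'t',o['time'])
    if yaw_deg is not None:
        y=R.as_matrix()[:,1]; h=np.degrees(np.arctan2(y[1],y[0])); print('heading',h,'az needed',-(yaw_deg-h))
E
python3 - <<'E'
from h import *
S={26:(50,[457,189]),34:(56,[484,-171]),43:(64,[452,58]),52:(72,[456,-313])}
for n in("top","side"):
    im=bot.capture(n)
    for D,(H,g) in S.items():
        for d in bot.masks_of(n,f"sock{D}_center"):
            m=d['pixels']; v,u=np.nonzero(m); p=unproj(n,[u.mean(),v.mean()],H/2)
            if np.hypot(*(p[:2]-g))<40:
                x,e=fit(n,m,D,H,np.array(g,float)); print(n,D,x.round(1),round(e,3),'conf',round(d['conf'],2),m.sum())
    # seats
    hsv=cv2.cvtColor(im,cv2.COLOR_RGB2HSV); w=((hsv[...,1]<60)&(hsv[...,2]>150)).astype(np.uint8)
    N,L,st,ce=cv2.connectedComponentsWithStats(w)
    for i in range(1,N):
        p=unproj(n,ce[i],15)
        if st[i,4]>30 and 600<p[0]<720 and -300<p[1]<160: print(n,'seat',ce[i].round(1),st[i,4],p[:2].round(1))
    if n=="top":
        cv2.imwrite("pics/crop1.png",cv2.resize(im[120:310,220:560],None,fx=2.3,fy=2.3,interpolation=cv2.INTER_CUBIC)[:,:,::-1])
E
```

```text
top 26 [458.6 186.9] 0.134 conf 0.72 147
top 43 [454.   58.5] 0.086 conf 0.59 322
top 52 [ 456.6 -312. ] 0.056 conf 0.66 606
top seat [389.6 149. ] 119 [ 667.2 -178.9]
top seat [420.5 149.9] 70 [ 665.2 -252. ]
top seat [357.9 151.4] 123 [ 661.5 -104.1]
top seat [326.1 153.6] 123 [656.4 -28.9]
top seat [294.3 156.1] 119 [650.7  46. ]
side 34 [ 484.6 -167.9] 0.123 conf 0.54 363
side 43 [453.4  58.2] 0.067 conf 0.72 589
side 52 [ 456.2 -309.9] 0.091 conf 0.59 563
side seat [265.7 134.2] 40 [ 664.7 -244.4]
side seat [261.4 151.8] 104 [ 666.2 -176.2]
side seat [259.2 173. ] 127 [ 660.7 -101.2]
side seat [256.9 196.2] 149 [655.1 -26.4]
```

View pics/crop1.png

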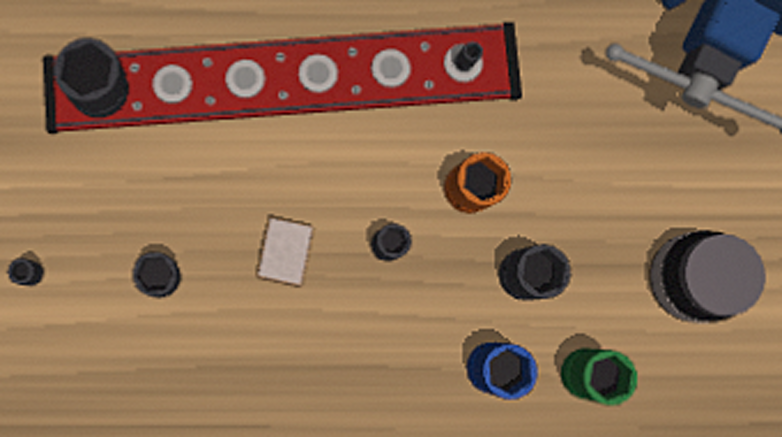

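The crop confirms it: the dark socket at crop (540,270) is sock52, and the orange, blue and green ones are decoys. The seats make an even row with 75 mm pitch. From the 62 end they are (650,47), (656,-28), (661,-103) and (666.5,-178). I'll grip along the rail normal, heading 4.2°.

>>> play_rows:
  targets:
    - {"az": 6.5}
    - {"az": 6.5}
    - {"az": 6.5}
    - {"az": 6.5}
    - {"az": 6.5}
    - {"az": 6.5}
    - {"az": 6.5}
    - {"az": 6.5}
    - {"az": 6.5}
    - {"az": 6.5}
    - {}
    - {}
  gripper: 100
  grip_force: 80

```text
validation failed for argument at $.ta...
```

```bash
python3 -c "
from h import *
to([458,188.2,130],4.2)"
```

```text
tool shift [-359.4 -234.3   62.6] t 1.3
heading 68.8692271368502 az needed 64.6692271368502
```

>>> play_rows:
  targets:
    - {"x": 0,"y": 0,"z": 0,"ax": 0,"ay": 0,"az": 6.5}
    - {"x": 0,"y": 0,"z": 0,"ax": 0,"ay": 0,"az": 6.5}
    - {"x": 0,"y": 0,"z": 0,"ax": 0,"ay": 0,"az": 6.5}
    - {"x": 0,"y": 0,"z": 0,"ax": 0,"ay": 0,"az": 6.5}
    - {"x": 0,"y": 0,"z": 0,"ax": 0,"ay": 0,"az": 6.5}
    - {"x": 0,"y": 0,"z": 0,"ax": 0,"ay": 0,"az": 6.5}
    - {"x": 0,"y": 0,"z": 0,"ax": 0,"ay": 0,"az": 6.5}
    - {"x": 0,"y": 0,"z": 0,"ax": 0,"ay": 0,"az": 6.5}
    - {"x": 0,"y": 0,"z": 0,"ax": 0,"ay": 0,"az": 6.5}
    - {"x": 0,"y": 0,"z": 0,"ax": 0,"ay": 0,"az": 6.2}
    - {"x": 0,"y": 0,"z": 0,"ax": 0,"ay": 0,"az": 0}
  gripper: 100
  grip_force: 80

```text
time: 2.22
position: [207.1, 536.4, 192.5]
tcp_rot: [2.145, 2.295, -0.0]
ft_force: [-0.0, 0.3, 0.3]
finger_gap: 85.7
gripper_force: 0.0
```

```bash
python3 -c "
from h import *
to([458,188.2,130],4.2)"
```

```text
tool shift [-364.3  226.9   62.6] t 2.2167
heading 3.8675797017663136 az needed -0.3324202982336866
```

>>> play_rows:
  targets:
    - {"x": -30.4,"y": 18.9,"z": 5.2}
    - {"x": -30.4,"y": 18.9,"z": 5.2}
    - {"x": -30.4,"y": 18.9,"z": 5.2}
    - {"x": -30.4,"y": 18.9,"z": 5.2}
    - {"x": -30.4,"y": 18.9,"z": 5.2}
    - {"x": -30.4,"y": 18.9,"z": 5.2}
    - {"x": -30.4,"y": 18.9,"z": 5.2}
    - {"x": -30.4,"y": 18.9,"z": 5.2}
    - {"x": -30.4,"y": 18.9,"z": 5.2}
    - {"x": -30.4,"y": 18.9,"z": 5.2}
    - {"x": -30.4,"y": 18.9,"z": 5.2}
    - {"x": -30.4,"y": 18.9,"z": 5.2}
    - {"z": 0}
    - {"z": 0}
    - {"z": 0}

```text
validation failed for argument at $.ta...
```

```bash
python3 -c "
from h import *
to([458,188.2,11],4.2)
cv2.imwrite('pics/a.png',bot.capture('side')[150:400,200:520,::-1].repeat(2,0).repeat(2,1))"
```

```text
tool shift [-364.3  226.9  181.6] t 2.2167
heading 3.8675797017663136 az needed -0.3324202982336866
```

View pics/a.png

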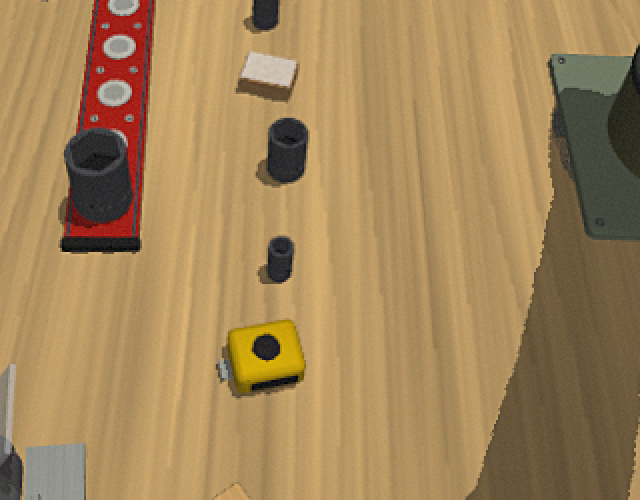

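That move was refused because each row needs all six numbers. The picture only shows the scene unchanged, with sock26 at crop (280,260).

>>> play_rows:
  targets:
    - {"x": -30.4,"y": 18.9,"z": 5.2,"ax": 0,"ay": 0,"az": 0}
    - {"x": -30.4,"y": 18.9,"z": 5.2,"ax": 0,"ay": 0,"az": 0}
    - {"x": -30.4,"y": 18.9,"z": 5.2,"ax": 0,"ay": 0,"az": 0}
    - {"x": -30.4,"y": 18.9,"z": 5.2,"ax": 0,"ay": 0,"az": 0}
    - {"x": -30.4,"y": 18.9,"z": 5.2,"ax": 0,"ay": 0,"az": 0}
    - {"x": -30.4,"y": 18.9,"z": 5.2,"ax": 0,"ay": 0,"az": 0}
    - {"x": -30.4,"y": 18.9,"z": 5.2,"ax": 0,"ay": 0,"az": 0}
    - {"x": -30.4,"y": 18.9,"z": 5.2,"ax": 0,"ay": 0,"az": 0}
    - {"x": -30.4,"y": 18.9,"z": 5.2,"ax": 0,"ay": 0,"az": 0}
    - {"x": -30.4,"y": 18.9,"z": 5.2,"ax": 0,"ay": 0,"az": 0}
    - {"x": -30.4,"y": 18.9,"z": 5.2,"ax": 0,"ay": 0,"az": 0}
    - {"x": -30.4,"y": 18.9,"z": 5.2,"ax": 0,"ay": 0,"az": -0.3}
    - {"x": 0,"y": 0,"z": 0,"ax": 0,"ay": 0,"az": 0}
    - {"x": 0,"y": 0,"z": 0,"ax": 0,"ay": 0,"az": 0}

```text
time: 3.43
position: [460.8, 187.4, 130.1]
tcp_rot: [2.132, 2.307, -0.0]
ft_force: [-1.1, 0.9, 0.5]
finger_gap: 85.6
gripper_force: 0.0
```

```bash
python3 -c "
from h import *
to([458,188.2,11],4.2)"
```

```text
tool shift [  1.   -2.7 119.1] t 3.4333
heading 4.502362020688268 az needed 0.30236202068826756
```

>>> play_rows:
  targets:
    - {"x": 1.0,"y": -2.7,"z": 20,"ax": 0,"ay": 0,"az": 0.3}
    - {"x": 0,"y": 0,"z": 25,"ax": 0,"ay": 0,"az": 0}
    - {"x": 0,"y": 0,"z": 25,"ax": 0,"ay": 0,"az": 0}
    - {"x": 0,"y": 0,"z": 22,"ax": 0,"ay": 0,"az": 0}
    - {"x": 0,"y": 0,"z": 17,"ax": 0,"ay": 0,"az": 0}
    - {"x": 0,"y": 0,"z": 10,"ax": 0,"ay": 0,"az": 0}
    - {"x": 0,"y": 0,"z": 0,"ax": 0,"ay": 0,"az": 0}
    - {"x": 0,"y": 0,"z": 0,"ax": 0,"ay": 0,"az": 0}

```text
time: 4.1
position: [457.0, 190.4, 11.6]
tcp_rot: [-2.137, -2.303, -0.0]
ft_force: [-0.1, -0.1, 0.4]
finger_gap: 85.5
gripper_force: 0.0
```

```bash
python3 -c "
from h import *
to([458,188.2,11],4.2)"
```

```text
tool shift [-2.2  0.8  0.6] t 4.1
heading 4.280910019677161 az needed 0.0809100196771606
```

>>> play_rows:
  targets:
    - {"x": -2.2,"y": 0.8,"z": 0,"ax": 0,"ay": 0,"az": 0}
    - {"x": 0,"y": 0,"z": 0,"ax": 0,"ay": 0,"az": 0}

```text
time: 4.27
position: [458.8, 187.6, 12.2]
tcp_rot: [2.138, 2.301, 0.002]
ft_force: [0.2, -0.4, 0.0]
finger_gap: 85.3
gripper_force: 0.0
```

>>> play_rows:
  targets:
    - {"x": 0,"y": 0,"z": 0,"ax": 0,"ay": 0,"az": 0}
    - {"x": 0,"y": 0,"z": 0,"ax": 0,"ay": 0,"az": 0}
    - {"x": 0,"y": 0,"z": 0,"ax": 0,"ay": 0,"az": 0}
    - {"x": 0,"y": 0,"z": 0,"ax": 0,"ay": 0,"az": 0}
    - {"x": 0,"y": 0,"z": 0,"ax": 0,"ay": 0,"az": 0}
    - {"x": 0,"y": 0,"z": 0,"ax": 0,"ay": 0,"az": 0}
    - {"x": 0,"y": 0,"z": 0,"ax": 0,"ay": 0,"az": 0}
    - {"x": 0,"y": 0,"z": 0,"ax": 0,"ay": 0,"az": 0}
    - {"x": 0,"y": 0,"z": 0,"ax": 0,"ay": 0,"az": 0}
    - {"x": 0,"y": 0,"z": 0,"ax": 0,"ay": 0,"az": 0}
    - {"x": 0,"y": 0,"z": 0,"ax": 0,"ay": 0,"az": 0}
    - {"x": 0,"y": 0,"z": 0,"ax": 0,"ay": 0,"az": 0}
  gripper: 0
  grip_force: 80

```text
time: 5.27
position: [458.2, 187.6, 11.3]
tcp_rot: [2.139, 2.301, 0.0]
ft_force: [-1.7, 1.0, 8.4]
finger_gap: 0.2
gripper_force: 4.1
```

Gap 0.2 means there's nothing in the grip, so I'll look.

```bash
python3 -c "
from h import *
im=bot.capture('side'); im2=bot.capture('top')
a=cv2.resize(im[150:350,240:440],(500,500),interpolation=3);b=cv2.resize(im2[160:290,150:250],(300,390),interpolation=3)
c=np.zeros((500,800,3),np.uint8);c[:,:500]=a;c[:390,500:]=b
cv2.imwrite('pics/b.png',c[:,:,::-1]);o=bot.observe();print(o['finger_gap'],o['gripper_force'],o['ft_force'])"
```

```text
-0.036270174541266846 4.098394053098673 [-2.32361866e-01  5.27322445e-03  8.18423174e+00]
```

View pics/b.png

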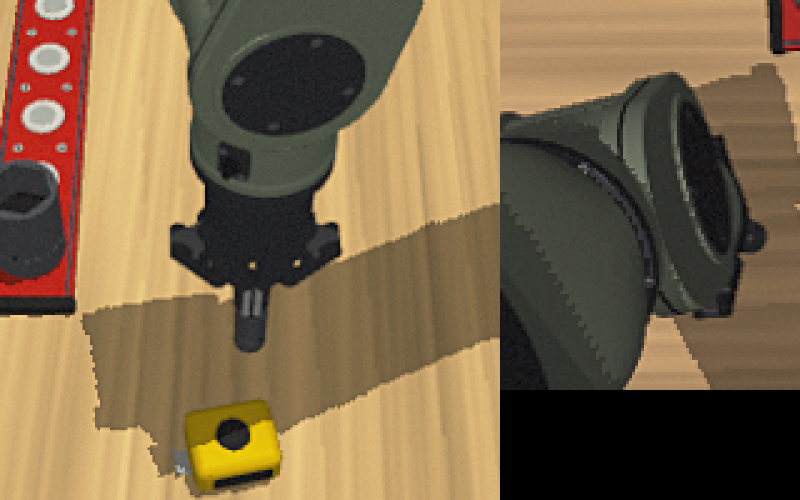

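>>> play_rows:
  targets:
    - {"x": 0,"y": 0,"z": -10,"ax": 0,"ay": 0,"az": 0}
    - {"x": 0,"y": 0,"z": -25,"ax": 0,"ay": 0,"az": 0}
    - {"x": 0,"y": 0,"z": -35,"ax": 0,"ay": 0,"az": 0}
    - {"x": 0,"y": 0,"z": -35,"ax": 0,"ay": 0,"az": 0}
    - {"x": 0,"y": 0,"z": -35,"ax": 0,"ay": 0,"az": 0}
    - {"x": 0,"y": 0,"z": 0,"ax": 0,"ay": 0,"az": 0}

```text
time: 5.87
position: [460.1, 188.2, 157.1]
tcp_rot: [2.138, 2.298, 0.011]
ft_force: [0.8, -0.2, 0.5]
finger_gap: 0.0
gripper_force: 0.0
```

```bash
python3 -c "
from h import *
im=bot.capture('side'); im2=bot.capture('top')
a=cv2.resize(im[150:350,240:440],(500,500),interpolation=3);b=cv2.resize(im2[160:290,150:250],(300,390),interpolation=3)
c=np.zeros((500,800,3),np.uint8);c[:,:500]=a;c[:390,500:]=b
cv2.imwrite('pics/c.png',c[:,:,::-1]);o=bot.observe();print(o['finger_gap'],o['gripper_force'],o['ft_force'])"
```

```text
-0.2634517239382518 0.0 [-0.46171305  0.22053777 -0.63600622]
```

View pics/c.png

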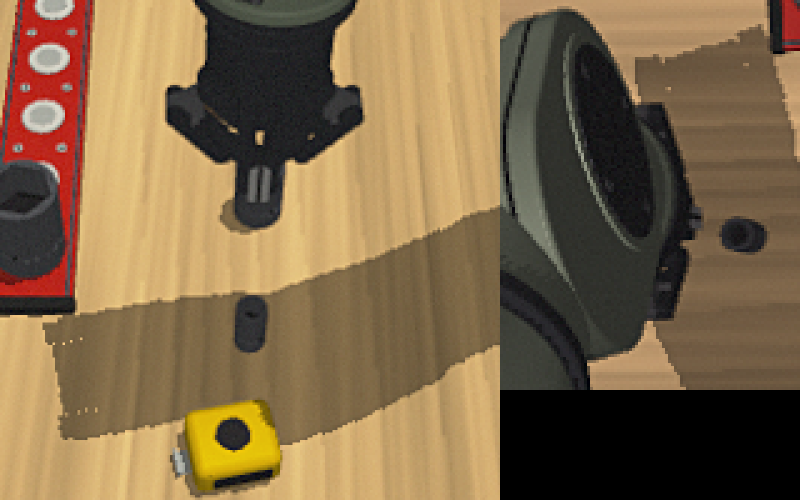

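```bash
python3 -c "
from h import *
o=bot.observe();print(o['position'])
for n in('side','top'): print(n,proj(n,[o['position'],o['position']*[1,1,0]+[0,0,157],[458,188,0],[458,188,50]]).round(1))
for n in('side','top'):
  bot.capture(n)
  for d in bot.masks_of(n,'sock26_center'):
    m=d['pixels'];v,u=np.nonzero(m);x,e=fit(n,m,26,50,np.array([458,188.]));print(n,u.mean(),v.mean(),m.sum(),x,e,d['conf'])
"
```

```text
[458.54657211 187.84245927 152.65539018]
side [[341.8 240.9]
 [341.9 239.5]
 [338.7 285.1]
 [339.7 272. ]]
top [[217.2 234.6]
 [216.6 234.5]
 [233.5 238.4]
 [228.7 237.4]]
side 340.14028776978415 278.64028776978415 278 [456.39885712 188.0831871 ] 0.0871349978840457 0.78
top 231.20338983050848 238.14406779661016 118 [457.87952375 185.86369491] 0.3735127949484878 0.69
```

Sock26 still stands in its old place, side (340,279), and the fingertip projects where it should. The grasp force was odd, at 4 N per finger and 8 N upward. I'll try again a little higher and close in stages.

>>> play_rows:
  targets:
    - {"x": 0,"y": 0,"z": 0,"ax": 0,"ay": 0,"az": 0}
    - {"x": 0,"y": 0,"z": 0,"ax": 0,"ay": 0,"az": 0}
    - {"x": 0,"y": 0,"z": 0,"ax": 0,"ay": 0,"az": 0}
    - {"x": 0,"y": 0,"z": 0,"ax": 0,"ay": 0,"az": 0}
    - {"x": 0,"y": 0,"z": 0,"ax": 0,"ay": 0,"az": 0}
    - {"x": 0,"y": 0,"z": 0,"ax": 0,"ay": 0,"az": 0}
    - {"x": 0,"y": 0,"z": 0,"ax": 0,"ay": 0,"az": 0}
    - {"x": 0,"y": 0,"z": 0,"ax": 0,"ay": 0,"az": 0}
    - {"x": 0,"y": 0,"z": 25,"ax": 0,"ay": 0,"az": 0}
    - {"x": 0,"y": 0,"z": 25,"ax": 0,"ay": 0,"az": 0}
    - {"x": 0,"y": 0,"z": 25,"ax": 0,"ay": 0,"az": 0}
    - {"x": 0,"y": 0,"z": 25,"ax": 0,"ay": 0,"az": 0}
    - {"x": 0,"y": 0,"z": 18,"ax": 0,"ay": 0,"az": 0}
    - {"x": 0,"y": 0,"z": 12,"ax": 0,"ay": 0,"az": 0}
    - {"x": 0,"y": 0,"z": 0,"ax": 0,"ay": 0,"az": 0}
    - {"x": 0,"y": 0,"z": 0,"ax": 0,"ay": 0,"az": 0}
  gripper: 90

```text
time: 7.5
position: [458.1, 187.5, 21.2]
tcp_rot: [-2.139, -2.301, 0.001]
ft_force: [0.8, 0.8, 0.6]
finger_gap: 77.0
gripper_force: 0.0
```

>>> play_rows:
  targets:
    - {"x": 0,"y": 0,"z": 0,"ax": 0,"ay": 0,"az": 0}
    - {"x": 0,"y": 0,"z": 0,"ax": 0,"ay": 0,"az": 0}
    - {"x": 0,"y": 0,"z": 0,"ax": 0,"ay": 0,"az": 0}
    - {"x": 0,"y": 0,"z": 0,"ax": 0,"ay": 0,"az": 0}
    - {"x": 0,"y": 0,"z": 0,"ax": 0,"ay": 0,"az": 0}
  gripper: 45

```text
time: 7.92
position: [458.3, 187.7, 21.5]
tcp_rot: [2.139, 2.301, 0.001]
ft_force: [-0.6, 0.8, 0.4]
finger_gap: 38.5
gripper_force: 0.0
```

```bash
python3 -c "
from h import *
im=bot.capture('side'); im2=bot.capture('top')
a=cv2.resize(im[210:310,290:390],(500,500),interpolation=3);b=cv2.resize(im2[160:290,150:250],(300,390),interpolation=3)
c=np.zeros((500,800,3),np.uint8);c[:,:500]=a;c[:390,500:]=b
cv2.imwrite('pics/d.png',c[:,:,::-1]);to([458,188.2,20],4.2)"
```

```text
tool shift [ 0.6 -0.2  1.4] t 8.0167
heading 4.170437944472328 az needed -0.02956205552767255
```

View pics/d.png

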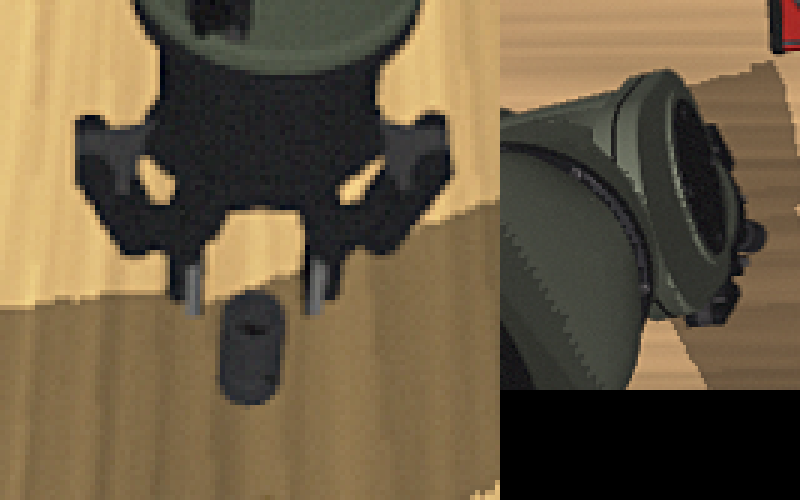

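```bash
python3 -c "
from h import *
o=bot.observe();p=o['position'];R=Ro.from_rotvec(o['tcp_rot']).as_matrix()
c=np.zeros((560,800,3),np.uint8)
for i,(n,u0,v0) in enumerate((('side',310,240),('top',200,205))):
  im=bot.capture(n); a=cv2.resize(im[v0:v0+56,u0:u0+40] if 0 else im[v0:v0+70,u0:u0+50],(400,560),interpolation=cv2.INTER_NEAREST)
  a=cv2.convertScaleAbs(a,alpha=2.0,beta=10)
  for s in(-1,1):
    for k,dz in enumerate((0,20,40,60)):
      q=proj(n,[p+R[:,1]*s*19.5+[0,0,dz]])[0]; cv2.circle(a,(int((q[0]-u0+.5)*8),int((q[1]-v0+.5)*8)),4,[(255,0,0),(0,255,0),(0,160,255),(255,255,0)][k],-1)
  c[:,i*400:i*400+400]=a
cv2.imwrite('pics/e.png',c[:,:,::-1])"
```

```text
(no output)
```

View pics/e.png

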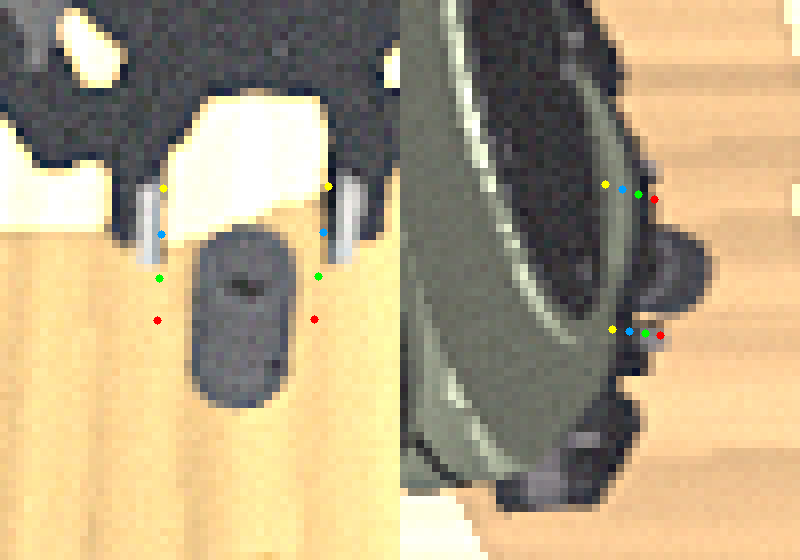

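The overlay shows the pad ends (grey strips, side crop rows up to 262, predicted 320–355) about 44 mm higher than the reported TCP. At the first close, they rested with 8 N on the 50 mm high rim while the reported z was 11. The true fingertips are therefore about 39 mm above the reported z. I'll descend gently by that much and watch the force.

>>> play_rows:
  targets:
    - {"x": 0.5,"y": 0,"z": 8,"ax": 0,"ay": 0,"az": 0}
    - {"x": 0,"y": 0,"z": 10,"ax": 0,"ay": 0,"az": 0}
    - {"x": 0,"y": 0,"z": 10,"ax": 0,"ay": 0,"az": 0}
    - {"x": 0,"y": 0,"z": 0,"ax": 0,"ay": 0,"az": 0}
    - {"x": 0,"y": 0,"z": 0,"ax": 0,"ay": 0,"az": 0}

```text
time: 8.53
position: [457.7, 187.8, -7.6]
tcp_rot: [-2.139, -2.3, 0.002]
ft_force: [1.4, -0.5, 0.2]
finger_gap: 38.3
gripper_force: 0.0
```

```bash
python3 -c "
from h import *
o=bot.observe();p=o['position'];print(p,o['ft_force'])
p=p+[0,0,39];R=Ro.from_rotvec(o['tcp_rot']).as_matrix()
c=np.zeros((560,800,3),np.uint8)
for i,(n,u0,v0) in enumerate((('side',310,240),('top',200,205))):
  im=bot.capture(n); a=cv2.resize(im[v0:v0+70,u0:u0+50],(400,560),interpolation=cv2.INTER_NEAREST)
  a=cv2.convertScaleAbs(a,alpha=2.0,beta=10)
  for s in(-1,1):
    for k,dz in enumerate((0,20)):
      q=proj(n,[p+R[:,1]*s*19.5+[0,0,dz]])[0]; cv2.circle(a,(int((q[0]-u0+.5)*8),int((q[1]-v0+.5)*8)),4,[(255,0,0),(0,255,0)][k],-1)
  c[:,i*400:i*400+400]=a
cv2.imwrite('pics/f.png',c[:,:,::-1])"
```

```text
[457.65254562 187.80526153  -7.64765734] [ 1.44131013 -0.48341851  0.17853012]
```

View pics/f.png

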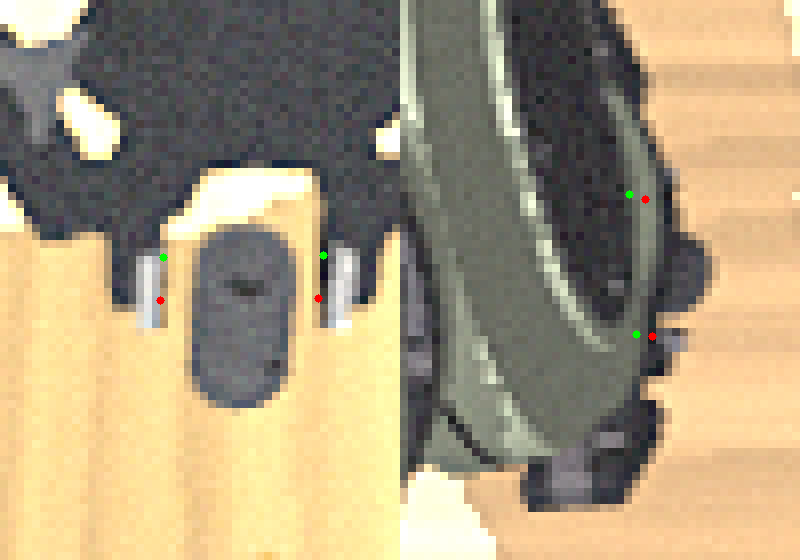

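The reported z is -7.6 with no force, and the pads now straddle the socket, so the offset is confirmed. I'll go down another 18 mm and close.

>>> play_rows:
  targets:
    - {"x": 0,"y": 0,"z": 9,"ax": 0,"ay": 0,"az": 0}
    - {"x": 0,"y": 0,"z": 8,"ax": 0,"ay": 0,"az": 0}
    - {"x": 0,"y": 0,"z": 0,"ax": 0,"ay": 0,"az": 0}
    - {"x": 0,"y": 0,"z": 0,"ax": 0,"ay": 0,"az": 0}

```text
time: 8.97
position: [457.8, 187.9, -24.4]
tcp_rot: [-2.139, -2.3, 0.002]
ft_force: [0.3, -0.1, -0.7]
finger_gap: 38.6
gripper_force: 0.0
```

>>> play_rows:
  targets:
    - {"x": 0,"y": 0,"z": 0,"ax": 0,"ay": 0,"az": 0}
    - {"x": 0,"y": 0,"z": 0,"ax": 0,"ay": 0,"az": 0}
    - {"x": 0,"y": 0,"z": 0,"ax": 0,"ay": 0,"az": 0}
    - {"x": 0,"y": 0,"z": 0,"ax": 0,"ay": 0,"az": 0}
    - {"x": 0,"y": 0,"z": 0,"ax": 0,"ay": 0,"az": 0}
    - {"x": 0,"y": 0,"z": 0,"ax": 0,"ay": 0,"az": 0}
  gripper: 0
  grip_force: 70

```text
time: 9.47
position: [458.2, 188.1, -23.6]
tcp_rot: [2.139, 2.301, 0.0]
ft_force: [-1.6, -1.1, 7.1]
finger_gap: 24.3
gripper_force: 69.1
```

```bash
python3 -c "
from h import *
o=bot.observe();print(o['position'],o['ft_force'],o['finger_gap']);to([666.5,-177.6,80],4.2)"
```

```text
[458.24393105 188.1081022  -23.57361025] [-1.59870166 -1.05165102  7.12801743] 24.295443687421326
tool shift [-379.9  181.2 -103.5] t 9.4667
heading 4.166144832267225 az needed -0.03385516773277519
```

>>> play_rows:
  targets:
    - {"x": 0,"y": 0,"z": -8,"ax": 0,"ay": 0,"az": 0}
    - {"x": 0,"y": 0,"z": -22,"ax": 0,"ay": 0,"az": 0}
    - {"x": 0,"y": 0,"z": -30,"ax": 0,"ay": 0,"az": 0}
    - {"x": -10,"y": 5,"z": -30,"ax": 0,"ay": 0,"az": 0}
    - {"x": -23,"y": 11,"z": -25,"ax": 0,"ay": 0,"az": 0}
    - {"x": -30,"y": 14.3,"z": -5,"ax": 0,"ay": 0,"az": 0}
    - {"x": -30,"y": 14.3,"z": 0,"ax": 0,"ay": 0,"az": 0}
    - {"x": -30,"y": 14.3,"z": 0,"ax": 0,"ay": 0,"az": 0}
    - {"x": -30,"y": 14.3,"z": 0,"ax": 0,"ay": 0,"az": 0}
    - {"x": -30,"y": 14.3,"z": 0,"ax": 0,"ay": 0,"az": 0}
    - {"x": -30,"y": 14.3,"z": 0,"ax": 0,"ay": 0,"az": 0}
    - {"x": -30,"y": 14.3,"z": 0,"ax": 0,"ay": 0,"az": 0}
    - {"x": -30,"y": 14.3,"z": 0,"ax": 0,"ay": 0,"az": 0}
    - {"x": -30,"y": 14.3,"z": 0,"ax": 0,"ay": 0,"az": 0}
    - {"x": -30,"y": 14.3,"z": 0,"ax": 0,"ay": 0,"az": 0}
    - {"x": -27,"y": 14,"z": 0,"ax": 0,"ay": 0,"az": 0}
    - {"x": -14,"y": 7,"z": 0,"ax": 0,"ay": 0,"az": 0}
    - {"x": -6,"y": 2,"z": 0,"ax": 0,"ay": 0,"az": 0}
    - {"x": 0,"y": 0,"z": 0,"ax": 0,"ay": 0,"az": 0}
    - {"x": 0,"y": 0,"z": 0,"ax": 0,"ay": 0,"az": 0}

```text
time: 11.13
position: [666.9, -176.7, 96.3]
tcp_rot: [-2.138, -2.301, -0.0]
ft_force: [-0.9, 1.1, -0.4]
finger_gap: 24.3
gripper_force: 69.0
```

```bash
python3 -c "
from h import *
o=bot.observe();print(o['position'],o['ft_force'],o['finger_gap']);to([666.5,-177.6,10],4.2)"
```

```text
[ 666.89715948 -176.72639055   96.26877239] [-0.87280031  1.11967081 -0.37548106] 24.26317313579067
tool shift [-0.9 -0.4 86.3] t 11.1333
heading 4.190978257862888 az needed -0.009021742137112376
```

>>> play_rows:
  targets:
    - {"x": -0.9,"y": -0.4,"z": 12,"ax": 0,"ay": 0,"az": 0}
    - {"x": 0,"y": 0,"z": 20,"ax": 0,"ay": 0,"az": 0}
    - {"x": 0,"y": 0,"z": 20,"ax": 0,"ay": 0,"az": 0}
    - {"x": 0,"y": 0,"z": 18,"ax": 0,"ay": 0,"az": 0}
    - {"x": 0,"y": 0,"z": 14,"ax": 0,"ay": 0,"az": 0}
    - {"x": 0,"y": 0,"z": 9,"ax": 0,"ay": 0,"az": 0}
    - {"x": 0,"y": 0,"z": 5,"ax": 0,"ay": 0,"az": 0}
    - {"x": 0,"y": 0,"z": 2.5,"ax": 0,"ay": 0,"az": 0}
    - {"x": 0,"y": 0,"z": 0,"ax": 0,"ay": 0,"az": 0}
    - {"x": 0,"y": 0,"z": 0,"ax": 0,"ay": 0,"az": 0}
    - {"x": 0,"y": 0,"z": 0,"ax": 0,"ay": 0,"az": 0}

```text
time: 12.05
position: [667.3, -178.7, -3.5]
tcp_rot: [2.138, 2.3, 0.001]
ft_force: [0.8, 0.3, -1.0]
finger_gap: 24.4
gripper_force: 69.0
```

```bash
python3 -c "
from h import *
o=bot.observe();print(o['position'],o['ft_force'],o['finger_gap']);to([666.5,-177.6,-9],4.2)
c=np.zeros((560,800,3),np.uint8)
for i,(n,u0,v0) in enumerate((('side',240,110),('top',360,115))):
  im=bot.capture(n); c[:,i*400:i*400+400]=cv2.convertScaleAbs(cv2.resize(im[v0:v0+70,u0:u0+50],(400,560),interpolation=cv2.INTER_NEAREST),alpha=1.6,beta=10)
cv2.imwrite('pics/g.png',c[:,:,::-1])"
```

```text
[ 667.33905484 -178.68553286   -3.49090162] [ 0.81818437  0.29525067 -0.99721571] 24.38267261788619
tool shift [ 1.1 -0.8  5.5] t 12.05
heading 4.168880601028391 az needed -0.03111939897160898
```

View pics/g.png

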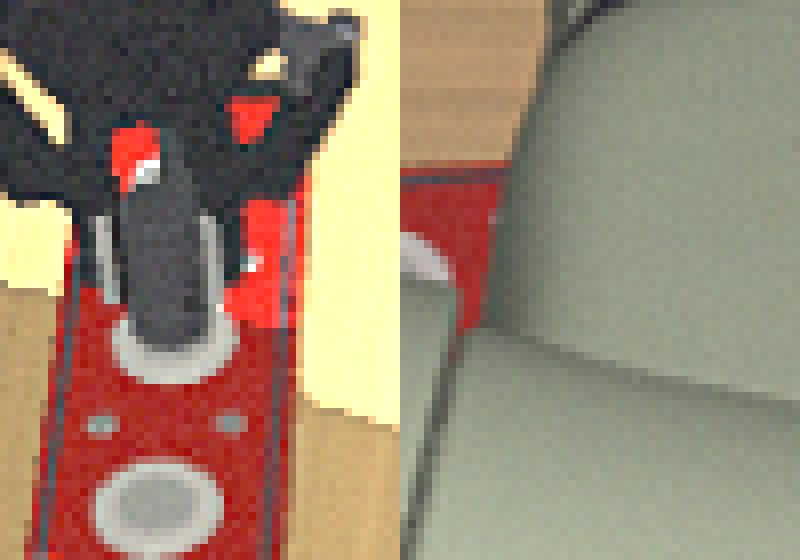

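Sock26 hangs over its seat in the side crop, base centre at about (168,340) and disc centre at about (175,330), which is 1–1.5 mm off in x. I'll correct that and set it down slowly.

>>> play_rows:
  targets:
    - {"x": 0.8,"y": -1.3,"z": 1,"ax": 0,"ay": 0,"az": 0}
    - {"x": 0,"y": 0,"z": 1,"ax": 0,"ay": 0,"az": 0}
    - {"x": 0,"y": 0,"z": 1,"ax": 0,"ay": 0,"az": 0}
    - {"x": 0,"y": 0,"z": 1,"ax": 0,"ay": 0,"az": 0}
    - {"x": 0,"y": 0,"z": 0,"ax": 0,"ay": 0,"az": 0}
    - {"x": 0,"y": 0,"z": 0,"ax": 0,"ay": 0,"az": 0}

```text
time: 12.65
position: [665.6, -177.9, -8.4]
tcp_rot: [-2.139, -2.301, 0.0]
ft_force: [0.0, 0.3, -2.2]
finger_gap: 24.3
gripper_force: 69.1
```

>>> play_rows:
  targets:
    - {"x": 0,"y": 0,"z": 0.5,"ax": 0,"ay": 0,"az": 0}
    - {"x": 0,"y": 0,"z": 0.5,"ax": 0,"ay": 0,"az": 0}
    - {"x": 0,"y": 0,"z": 0,"ax": 0,"ay": 0,"az": 0}
    - {"x": 0,"y": 0,"z": 0,"ax": 0,"ay": 0,"az": 0}
    - {"x": 0,"y": 0,"z": 0,"ax": 0,"ay": 0,"az": 0}

```text
time: 13.07
position: [665.7, -177.9, -8.6]
tcp_rot: [2.139, 2.301, 0.0]
ft_force: [-4.7, 1.3, 9.6]
finger_gap: 24.3
gripper_force: 70.4
```

In contact at 9.6 N, so I'll release.

>>> play_rows:
  targets:
    - {"x": 0,"y": 0,"z": 0,"ax": 0,"ay": 0,"az": 0}
    - {"x": 0,"y": 0,"z": 0,"ax": 0,"ay": 0,"az": 0}
    - {"x": 0,"y": 0,"z": 0,"ax": 0,"ay": 0,"az": 0}
    - {"x": 0,"y": 0,"z": 0,"ax": 0,"ay": 0,"az": 0}
    - {"x": 0,"y": 0,"z": 0,"ax": 0,"ay": 0,"az": 0}
    - {"x": 0,"y": 0,"z": 0,"ax": 0,"ay": 0,"az": 0}
    - {"x": 0,"y": 0,"z": -8,"ax": 0,"ay": 0,"az": 0}
    - {"x": 0,"y": 0,"z": -20,"ax": 0,"ay": 0,"az": 0}
    - {"x": 0,"y": 0,"z": -30,"ax": 0,"ay": 0,"az": 0}
    - {"x": 0,"y": 0,"z": -30,"ax": 0,"ay": 0,"az": 0}
    - {"x": 0,"y": 0,"z": -20,"ax": 0,"ay": 0,"az": 0}
    - {"x": 0,"y": 0,"z": 0,"ax": 0,"ay": 0,"az": 0}
  gripper: 55

```text
time: 14.07
position: [667.5, -178.5, 103.9]
tcp_rot: [2.135, 2.296, 0.005]
ft_force: [0.1, -0.1, 0.8]
finger_gap: 47.0
gripper_force: 0.0
```

```bash
python3 -c "
from h import *
o=bot.observe();print(o['position'],o['ft_force'],o['finger_gap']);to([484.5,-169.2,70],4.2)"
```

```text
[ 667.52486553 -178.50513589  103.93310903] [ 0.09952902 -0.14219961  0.81256135] 46.97401865636218
tool shift [  22.6 -182.1   32.8] t 14.0667
heading 4.165248595307216 az needed -0.03475140469278415
```

>>> play_rows:
  targets:
    - {"x": 1,"y": -10,"z": 0,"ax": 0,"ay": 0,"az": 0}
    - {"x": 2.8,"y": -24,"z": 0,"ax": 0,"ay": 0,"az": 0}
    - {"x": 4.5,"y": -35,"z": 0,"ax": 0,"ay": 0,"az": 0}
    - {"x": 4.5,"y": -35,"z": 7,"ax": 0,"ay": 0,"az": 0}
    - {"x": 4.5,"y": -35,"z": 8,"ax": 0,"ay": 0,"az": 0}
    - {"x": 3,"y": -25,"z": 8,"ax": 0,"ay": 0,"az": 0}
    - {"x": 1.6,"y": -16,"z": 7,"ax": 0,"ay": 0,"az": 0}
    - {"x": 0,"y": 0,"z": 0,"ax": 0,"ay": 0,"az": 0}
    - {"x": 0,"y": 0,"z": 0,"ax": 0,"ay": 0,"az": 0}
    - {"x": 0,"y": 0,"z": 0,"ax": 0,"ay": 0,"az": 0}
    - {"x": 0,"y": 0,"z": 0,"ax": 0,"ay": 0,"az": 0}
  gripper: 75

```text
time: 14.98
position: [485.3, -169.1, 69.0]
tcp_rot: [2.138, 2.3, 0.001]
ft_force: [0.1, 0.4, 0.3]
finger_gap: 64.3
gripper_force: 0.0
```

```bash
python3 -c "
from h import *
o=bot.observe();print(o['position'],o['ft_force'],o['finger_gap']);to([484.5,-169.2,-22],4.2)
for n,D,H,z0,g in(('side',26,50,15,[666,-178]),('top',26,50,15,[666,-178]),('top',34,56,0,[484,-170]),('side',34,56,0,[484,-170])):
  bot.capture(n)
  for d in bot.masks_of(n,f'sock{D}_center'):
    m=d['pixels'];v,u=np.nonzero(m);q=unproj(n,[u.mean(),v.mean()],z0+H/2)
    if np.hypot(*(q[:2]-g))<40: print(n,D,fit(n,m,D,H,np.array(g,float),z0),m.sum())
"
```

```text
[ 485.34529881 -169.11761962   68.95565475] [0.08480032 0.41880731 0.3014434 ] 64.34640439446773
tool shift [ 0.  -0.9 91. ] t 14.9833
heading 4.188413496558795 az needed -0.011586503441205487
side 26 (array([ 665.50708437, -176.4273293 ]), np.float64(0.07906933108171497)) 209
top 26 (array([ 667.60423705, -176.78760595]), np.float64(0.06525951557093425)) 170
side 34 (array([ 484.52587891, -174.66040039]), np.float64(0.2686653039594216)) 259
```

Sock26 is within about 1 mm of its seat (side difference -0.7,-0.2; top +0.4,+2.1). Next is sock34.

>>> play_rows:
  targets:
    - {"x": 0,"y": -0.9,"z": 15,"ax": 0,"ay": 0,"az": 0}
    - {"x": 0,"y": 0,"z": 22,"ax": 0,"ay": 0,"az": 0}
    - {"x": 0,"y": 0,"z": 22,"ax": 0,"ay": 0,"az": 0}
    - {"x": 0,"y": 0,"z": 17,"ax": 0,"ay": 0,"az": 0}
    - {"x": 0,"y": 0,"z": 10,"ax": 0,"ay": 0,"az": 0}
    - {"x": 0,"y": 0,"z": 5,"ax": 0,"ay": 0,"az": 0}
    - {"x": 0,"y": 0,"z": 0,"ax": 0,"ay": 0,"az": 0}
    - {"x": 0,"y": 0,"z": 0,"ax": 0,"ay": 0,"az": 0}

```text
time: 16.05
position: [483.8, -169.3, -21.7]
tcp_rot: [2.139, 2.3, 0.0]
ft_force: [0.2, -1.1, -0.4]
finger_gap: 63.9
gripper_force: 0.0
```

>>> play_rows:
  targets:
    - {"x": 0,"y": 0,"z": 0,"ax": 0,"ay": 0,"az": 0}
    - {"x": 0,"y": 0,"z": 0,"ax": 0,"ay": 0,"az": 0}
    - {"x": 0,"y": 0,"z": 0,"ax": 0,"ay": 0,"az": 0}
    - {"x": 0,"y": 0,"z": 0,"ax": 0,"ay": 0,"az": 0}
    - {"x": 0,"y": 0,"z": 0,"ax": 0,"ay": 0,"az": 0}
    - {"x": 0,"y": 0,"z": 0,"ax": 0,"ay": 0,"az": 0}
    - {"x": 0,"y": 0,"z": 0,"ax": 0,"ay": 0,"az": 0}
  gripper: 0

```text
time: 16.63
position: [484.0, -169.3, -21.4]
tcp_rot: [2.138, 2.3, 0.001]
ft_force: [-0.6, -0.2, 12.5]
finger_gap: 32.8
gripper_force: 68.5
```

```bash
python3 -c "
from h import *
o=bot.observe();print(o['position'],o['ft_force'],o['finger_gap']);to([661,-103.2,70],4.2)"
```

```text
[ 484.02308662 -169.31890919  -21.38198789] [-0.62285633 -0.19959347 12.54845047] 32.76044362237229
tool shift [ 53.  181.4 -91.2] t 16.6333
heading 4.169364877371402 az needed -0.030635122628598133
```

>>> play_rows:
  targets:
    - {"x": 0,"y": 0,"z": -8,"ax": 0,"ay": 0,"az": 0}
    - {"x": 0,"y": 0,"z": -22,"ax": 0,"ay": 0,"az": 0}
    - {"x": 0,"y": 0,"z": -30,"ax": 0,"ay": 0,"az": 0}
    - {"x": 4,"y": 12,"z": -24,"ax": 0,"ay": 0,"az": 0}
    - {"x": 7,"y": 24,"z": -7,"ax": 0,"ay": 0,"az": 0}
    - {"x": 8,"y": 28,"z": 0,"ax": 0,"ay": 0,"az": 0}
    - {"x": 8,"y": 28,"z": 0,"ax": 0,"ay": 0,"az": 0}
    - {"x": 8,"y": 28,"z": 0,"ax": 0,"ay": 0,"az": 0}
    - {"x": 8,"y": 28,"z": 0,"ax": 0,"ay": 0,"az": 0}
    - {"x": 6,"y": 20,"z": 0,"ax": 0,"ay": 0,"az": 0}
    - {"x": 4,"y": 10.4,"z": 0,"ax": 0,"ay": 0,"az": 0}
    - {"x": 0,"y": 3,"z": 0,"ax": 0,"ay": 0,"az": 0}
    - {"x": 0,"y": 0,"z": 0,"ax": 0,"ay": 0,"az": 0}
    - {"x": 0,"y": 0,"z": 0,"ax": 0,"ay": 0,"az": 0}
    - {"x": 0,"y": 0,"z": 0,"ax": 0,"ay": 0,"az": 0}

```text
time: 17.88
position: [659.9, -103.9, 69.1]
tcp_rot: [-2.14, -2.3, 0.001]
ft_force: [-0.2, 0.5, -2.1]
finger_gap: 32.4
gripper_force: 70.1
```

```bash
python3 -c "
from h import *
o=bot.observe();print(o['position'],o['ft_force'],o['finger_gap']);to([661,-103.2,-6.4],4.2)"
```

```text
[ 659.88625935 -103.91779392   69.06085334] [-0.16213623  0.52342563 -2.13334447] 32.43686290770163
tool shift [ 0.7  1.2 75.5] t 17.8833
heading 4.117534665819337 az needed -0.0824653341806636
```

>>> play_rows:
  targets:
    - {"x": 0.3,"y": 0.8,"z": 10,"ax": 0,"ay": 0,"az": 0}
    - {"x": 0,"y": 0,"z": 18,"ax": 0,"ay": 0,"az": 0}
    - {"x": 0,"y": 0,"z": 18,"ax": 0,"ay": 0,"az": 0}
    - {"x": 0,"y": 0,"z": 13,"ax": 0,"ay": 0,"az": 0}
    - {"x": 0,"y": 0,"z": 8,"ax": 0,"ay": 0,"az": 0}
    - {"x": 0,"y": 0,"z": 4,"ax": 0,"ay": 0,"az": 0}
    - {"x": 0,"y": 0,"z": 0,"ax": 0,"ay": 0,"az": 0}
    - {"x": 0,"y": 0,"z": 0,"ax": 0,"ay": 0,"az": 0}
    - {"x": 0,"y": 0,"z": 0,"ax": 0,"ay": 0,"az": 0}

```text
time: 18.63
position: [661.9, -102.9, -1.4]
tcp_rot: [2.139, 2.3, 0.001]
ft_force: [0.4, 0.1, -2.0]
finger_gap: 32.7
gripper_force: 70.1
```

```bash
python3 -c "
from h import *
o=bot.observe();print(o['position'],o['ft_force'],o['finger_gap']);to([661,-103.2,-6.4],4.2)
c=np.zeros((560,800,3),np.uint8)
for i,(n,u0,v0) in enumerate((('side',235,130),('top',330,115))):
  im=bot.capture(n); c[:,i*400:i*400+400]=cv2.convertScaleAbs(cv2.resize(im[v0:v0+70,u0:u0+50],(400,560),interpolation=cv2.INTER_NEAREST),alpha=1.6,beta=10)
  for d in bot.masks_of(n,'sock34_center'):
    m=d['pixels'];print(n,fit(n,m,34,56,np.array([661,-103.]),o['position'][2]+21.4),m.sum())
cv2.imwrite('pics/i.png',c[:,:400,::-1])"
```

```text
[ 661.86896819 -102.90112881   -1.43817725] [ 0.4373276   0.08696827 -2.00565648] 32.72655878212869
tool shift [-0.2 -0.9  5. ] t 18.6333
heading 4.165255082266275 az needed -0.034744917733725345
```

View pics/i.png

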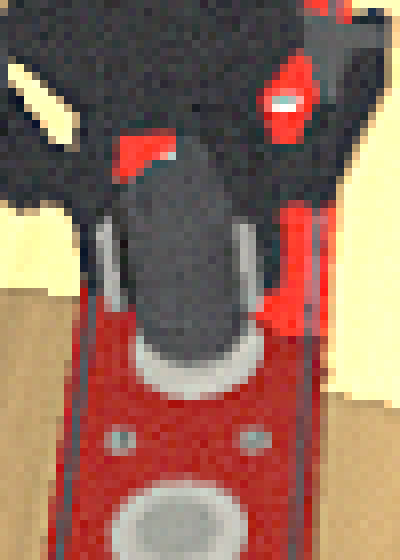

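Sock34 hangs over its seat: base centre at about u=191, disc centre at about u=199, so roughly 1.5 mm too far in +x. I'll correct that and set it down.

>>> play_rows:
  targets:
    - {"x": -0.2,"y": -1.3,"z": 1,"ax": 0,"ay": 0,"az": 0}
    - {"x": 0,"y": 0,"z": 1,"ax": 0,"ay": 0,"az": 0}
    - {"x": 0,"y": 0,"z": 1,"ax": 0,"ay": 0,"az": 0}
    - {"x": 0,"y": 0,"z": 0.8,"ax": 0,"ay": 0,"az": 0}
    - {"x": 0,"y": 0,"z": 0.5,"ax": 0,"ay": 0,"az": 0}
    - {"x": 0,"y": 0,"z": 0,"ax": 0,"ay": 0,"az": 0}
    - {"x": 0,"y": 0,"z": 0,"ax": 0,"ay": 0,"az": 0}

```text
time: 19.42
position: [660.1, -103.1, -6.3]
tcp_rot: [2.139, 2.301, -0.0]
ft_force: [-3.5, 0.9, 5.5]
finger_gap: 32.3
gripper_force: 70.9
```

>>> play_rows:
  targets:
    - {"x": 0,"y": 0,"z": 0.5,"ax": 0,"ay": 0,"az": 0}
    - {"x": 0,"y": 0,"z": 0.3,"ax": 0,"ay": 0,"az": 0}
    - {"x": 0,"y": 0,"z": 0,"ax": 0,"ay": 0,"az": 0}
    - {"x": 0,"y": 0,"z": 0,"ax": 0,"ay": 0,"az": 0}

```text
time: 19.75
position: [660.1, -103.1, -6.3]
tcp_rot: [2.139, 2.301, -0.0]
ft_force: [-7.7, 0.6, 17.5]
finger_gap: 32.4
gripper_force: 72.4
```

>>> play_rows:
  targets:
    - {"x": 0,"y": 0,"z": 0,"ax": 0,"ay": 0,"az": 0}
    - {"x": 0,"y": 0,"z": 0,"ax": 0,"ay": 0,"az": 0}
    - {"x": 0,"y": 0,"z": 0,"ax": 0,"ay": 0,"az": 0}
    - {"x": 0,"y": 0,"z": 0,"ax": 0,"ay": 0,"az": 0}
    - {"x": 0,"y": 0,"z": 0,"ax": 0,"ay": 0,"az": 0}
    - {"x": 0,"y": 0,"z": 0,"ax": 0,"ay": 0,"az": 0}
    - {"x": 0,"y": 0,"z": -8,"ax": 0,"ay": 0,"az": 0}
    - {"x": 0,"y": 0,"z": -20,"ax": 0,"ay": 0,"az": 0}
    - {"x": 0,"y": 0,"z": -30,"ax": 0,"ay": 0,"az": 0}
    - {"x": 0,"y": 0,"z": -30,"ax": 0,"ay": 0,"az": 0}
    - {"x": 0,"y": 0,"z": -20,"ax": 0,"ay": 0,"az": 0}
    - {"x": 0,"y": 0,"z": 0,"ax": 0,"ay": 0,"az": 0}
    - {"x": 0,"y": 0,"z": 0,"ax": 0,"ay": 0,"az": 0}
  gripper: 62

```text
time: 20.83
position: [660.6, -103.2, 102.0]
tcp_rot: [2.138, 2.3, 0.002]
ft_force: [0.1, 0.1, -0.6]
finger_gap: 53.2
gripper_force: 0.0
```

```bash
python3 -c "
from h import *
o=bot.observe();print(o['position'],o['ft_force'],o['finger_gap']);to([453.5,58.2,80],4.2)"
```

```text
[ 660.63359485 -103.15683851  102.02905451] [ 0.09671021  0.14336149 -0.58759282] 53.23090654986846
tool shift [ 176.  -194.9   21.6] t 20.8333
heading 4.169325170772023 az needed -0.030674829227977263
```

>>> play_rows:
  targets:
    - {"x": 8,"y": -9,"z": 0,"ax": 0,"ay": 0,"az": 0}
    - {"x": 20,"y": -22,"z": 2,"ax": 0,"ay": 0,"az": 0}
    - {"x": 26,"y": -29,"z": 4,"ax": 0,"ay": 0,"az": 0}
    - {"x": 26,"y": -29,"z": 4,"ax": 0,"ay": 0,"az": 0}
    - {"x": 26,"y": -29,"z": 4,"ax": 0,"ay": 0,"az": 0}
    - {"x": 26,"y": -29,"z": 4,"ax": 0,"ay": 0,"az": 0}
    - {"x": 24,"y": -26,"z": 3,"ax": 0,"ay": 0,"az": 0}
    - {"x": 14,"y": -15,"z": 0,"ax": 0,"ay": 0,"az": 0}
    - {"x": 6,"y": -6.9,"z": 0,"ax": 0,"ay": 0,"az": 0}
    - {"x": 0,"y": 0,"z": 0,"ax": 0,"ay": 0,"az": 0}
    - {"x": 0,"y": 0,"z": 0,"ax": 0,"ay": 0,"az": 0}
    - {"x": 0,"y": 0,"z": 0,"ax": 0,"ay": 0,"az": 0}
  gripper: 85

```text
time: 21.83
position: [453.9, 57.4, 79.4]
tcp_rot: [2.14, 2.299, -0.0]
ft_force: [0.4, -0.4, 0.4]
finger_gap: 72.7
gripper_force: 0.0
```

```bash
python3 -c "
from h import *
o=bot.observe();print(o['position'],o['ft_force'],o['finger_gap']);to([453.5,58.2,-18],4.2)
for n,D,H,z0,g in(('side',34,56,15,[661,-103]),('top',34,56,15,[661,-103])):
  bot.capture(n)
  for d in bot.masks_of(n,f'sock{D}_center'):
    m=d['pixels'];v,u=np.nonzero(m);q=unproj(n,[u.mean(),v.mean()],z0+H/2)
    if np.hypot(*(q[:2]-g))<40: print(n,D,fit(n,m,D,H,np.array(g,float),z0),m.sum())
"
```

```text
[453.90698628  57.38964088  79.4427903 ] [ 0.40661953 -0.36254483  0.35044205] 72.68623723991853
tool shift [ 0.9 -0.4 97.4] t 21.8333
heading 4.101286620855332 az needed -0.0987133791446686
side 34 (array([ 660.41750503, -105.22821367]), np.float64(0.06511368079995532)) 351
top 34 (array([ 661.41355515, -105.11301422]), np.float64(0.13058164442247486)) 238
```

Sock34 sits perhaps 2–3 mm off in y; I'll re-check it at the end. Now sock43.

>>> play_rows:
  targets:
    - {"x": 0.9,"y": -0.4,"z": 15,"ax": 0,"ay": 0,"az": 0}
    - {"x": 0,"y": 0,"z": 24,"ax": 0,"ay": 0,"az": 0}
    - {"x": 0,"y": 0,"z": 24,"ax": 0,"ay": 0,"az": 0}
    - {"x": 0,"y": 0,"z": 18,"ax": 0,"ay": 0,"az": 0}
    - {"x": 0,"y": 0,"z": 11,"ax": 0,"ay": 0,"az": 0}
    - {"x": 0,"y": 0,"z": 5,"ax": 0,"ay": 0,"az": 0}
    - {"x": 0,"y": 0,"z": 0,"ax": 0,"ay": 0,"az": 0}
    - {"x": 0,"y": 0,"z": 0,"ax": 0,"ay": 0,"az": 0}

```text
time: 22.7
position: [452.7, 59.0, -17.1]
tcp_rot: [2.139, 2.3, 0.0]
ft_force: [-0.9, -1.1, 0.1]
finger_gap: 72.9
gripper_force: 0.0
```

>>> play_rows:
  targets:
    - {"x": 0,"y": 0,"z": 0,"ax": 0,"ay": 0,"az": 0}
    - {"x": 0,"y": 0,"z": 0,"ax": 0,"ay": 0,"az": 0}
    - {"x": 0,"y": 0,"z": 0,"ax": 0,"ay": 0,"az": 0}
    - {"x": 0,"y": 0,"z": 0,"ax": 0,"ay": 0,"az": 0}
    - {"x": 0,"y": 0,"z": 0,"ax": 0,"ay": 0,"az": 0}
    - {"x": 0,"y": 0,"z": 0,"ax": 0,"ay": 0,"az": 0}
    - {"x": 0,"y": 0,"z": 0,"ax": 0,"ay": 0,"az": 0}
  gripper: 0

```text
time: 23.28
position: [453.0, 59.2, -16.5]
tcp_rot: [2.139, 2.3, 0.002]
ft_force: [-1.0, 1.2, 14.4]
finger_gap: 41.6
gripper_force: 69.0
```

```bash
python3 -c "
from h import *
o=bot.observe();print(o['position'],o['ft_force'],o['finger_gap']);to([654.8,-27.6,80],4.2)"
```

```text
[452.96504121  59.20139369 -16.50863379] [-0.95989591  1.16634609 14.43218727] 41.628945624098115
tool shift [-101.2  195.1  -96.2] t 23.2833
heading 4.169203447503857 az needed -0.030796552496143548
```

>>> play_rows:
  targets:
    - {"x": 0,"y": 0,"z": -8,"ax": 0,"ay": 0,"az": 0}
    - {"x": 0,"y": 0,"z": -22,"ax": 0,"ay": 0,"az": 0}
    - {"x": 0,"y": 0,"z": -30,"ax": 0,"ay": 0,"az": 0}
    - {"x": -6,"y": 12,"z": -28,"ax": 0,"ay": 0,"az": 0}
    - {"x": -13,"y": 25,"z": -9,"ax": 0,"ay": 0,"az": 0}
    - {"x": -15,"y": 30,"z": 0,"ax": 0,"ay": 0,"az": 0}
    - {"x": -15,"y": 30,"z": 0,"ax": 0,"ay": 0,"az": 0}
    - {"x": -15,"y": 30,"z": 0,"ax": 0,"ay": 0,"az": 0}
    - {"x": -15,"y": 30,"z": 0,"ax": 0,"ay": 0,"az": 0}
    - {"x": -11.4,"y": 21,"z": 0,"ax": 0,"ay": 0,"az": 0}
    - {"x": -7,"y": 12,"z": 0,"ax": 0,"ay": 0,"az": 0}
    - {"x": -3,"y": 5.1,"z": 0,"ax": 0,"ay": 0,"az": 0}
    - {"x": 0,"y": 0,"z": 0,"ax": 0,"ay": 0,"az": 0}
    - {"x": 0,"y": 0,"z": 0,"ax": 0,"ay": 0,"az": 0}
    - {"x": 0,"y": 0,"z": 0,"ax": 0,"ay": 0,"az": 0}

```text
time: 24.53
position: [653.6, -26.0, 79.8]
tcp_rot: [-2.138, -2.301, 0.0]
ft_force: [-0.4, 0.1, -4.1]
finger_gap: 41.6
gripper_force: 72.5
```

```bash
python3 -c "
from h import *
o=bot.observe();print(o['position'],o['ft_force'],o['finger_gap']);to([654.9,-26.8,-1.5],4.2)"
```

```text
[653.57398792 -26.04323111  79.83698715] [-0.42807118  0.06640779 -4.07579532] 41.60308862487844
tool shift [-0.9  1.3 81.3] t 24.5333
heading 4.2075008862153105 az needed 0.0075008862153103095
```

>>> play_rows:
  targets:
    - {"x": -0.5,"y": 0.7,"z": 10,"ax": 0,"ay": 0,"az": 0}
    - {"x": 0,"y": 0,"z": 18,"ax": 0,"ay": 0,"az": 0}
    - {"x": 0,"y": 0,"z": 20,"ax": 0,"ay": 0,"az": 0}
    - {"x": 0,"y": 0,"z": 15,"ax": 0,"ay": 0,"az": 0}
    - {"x": 0,"y": 0,"z": 9,"ax": 0,"ay": 0,"az": 0}
    - {"x": 0,"y": 0,"z": 4,"ax": 0,"ay": 0,"az": 0}
    - {"x": 0,"y": 0,"z": 0,"ax": 0,"ay": 0,"az": 0}
    - {"x": 0,"y": 0,"z": 0,"ax": 0,"ay": 0,"az": 0}
    - {"x": 0,"y": 0,"z": 0,"ax": 0,"ay": 0,"az": 0}

```text
time: 25.28
position: [655.6, -27.3, 4.5]
tcp_rot: [2.138, 2.3, 0.001]
ft_force: [-0.5, 0.3, -3.9]
finger_gap: 41.7
gripper_force: 72.5
```

```bash
python3 -c "
from h import *
o=bot.observe();print(o['position'],o['ft_force'],o['finger_gap']);to([654.9,-26.8,-1.5],4.2)"
```

```text
[655.58894284 -27.27635224   4.5255416 ] [-0.52204661  0.32289795 -3.86445768] 41.73797782583159
tool shift [ 0.5 -0.7  6. ] t 25.2833
heading 4.16892095976939 az needed -0.031079040230610033
```

>>> play_rows:
  targets:
    - {"x": 0.5,"y": -0.7,"z": 1.2,"ax": 0,"ay": 0,"az": 0}
    - {"x": 0,"y": 0,"z": 1.2,"ax": 0,"ay": 0,"az": 0}
    - {"x": 0,"y": 0,"z": 1.2,"ax": 0,"ay": 0,"az": 0}
    - {"x": 0,"y": 0,"z": 1,"ax": 0,"ay": 0,"az": 0}
    - {"x": 0,"y": 0,"z": 0.5,"ax": 0,"ay": 0,"az": 0}
    - {"x": 0,"y": 0,"z": 0,"ax": 0,"ay": 0,"az": 0}
    - {"x": 0,"y": 0,"z": 0,"ax": 0,"ay": 0,"az": 0}

```text
time: 25.87
position: [654.4, -26.8, -1.4]
tcp_rot: [2.139, 2.301, -0.0]
ft_force: [-0.7, 0.7, 0.7]
finger_gap: 41.7
gripper_force: 72.8
```

>>> play_rows:
  targets:
    - {"x": 0,"y": 0,"z": 0.5,"ax": 0,"ay": 0,"az": 0}
    - {"x": 0,"y": 0,"z": 0.4,"ax": 0,"ay": 0,"az": 0}
    - {"x": 0,"y": 0,"z": 0,"ax": 0,"ay": 0,"az": 0}
    - {"x": 0,"y": 0,"z": 0,"ax": 0,"ay": 0,"az": 0}

```text
time: 26.2
position: [654.4, -26.8, -1.4]
tcp_rot: [2.139, 2.301, 0.0]
ft_force: [-5.8, 0.9, 15.3]
finger_gap: 41.4
gripper_force: 74.5
```

>>> play_rows:
  targets:
    - {"x": 0,"y": 0,"z": 0,"ax": 0,"ay": 0,"az": 0}
    - {"x": 0,"y": 0,"z": 0,"ax": 0,"ay": 0,"az": 0}
    - {"x": 0,"y": 0,"z": 0,"ax": 0,"ay": 0,"az": 0}
    - {"x": 0,"y": 0,"z": 0,"ax": 0,"ay": 0,"az": 0}
    - {"x": 0,"y": 0,"z": 0,"ax": 0,"ay": 0,"az": 0}
    - {"x": 0,"y": 0,"z": 0,"ax": 0,"ay": 0,"az": 0}
    - {"x": 0,"y": 0,"z": -8,"ax": 0,"ay": 0,"az": 0}
    - {"x": 0,"y": 0,"z": -20,"ax": 0,"ay": 0,"az": 0}
    - {"x": 0,"y": 0,"z": -30,"ax": 0,"ay": 0,"az": 0}
    - {"x": 0,"y": 0,"z": -30,"ax": 0,"ay": 0,"az": 0}
    - {"x": 0,"y": 0,"z": -20,"ax": 0,"ay": 0,"az": 0}
    - {"x": 0,"y": 0,"z": 0,"ax": 0,"ay": 0,"az": 0}
    - {"x": 0,"y": 0,"z": 0,"ax": 0,"ay": 0,"az": 0}
  gripper: 73

```text
time: 27.28
position: [654.8, -26.8, 107.0]
tcp_rot: [2.138, 2.3, 0.002]
ft_force: [-0.3, 1.1, -1.0]
finger_gap: 62.2
gripper_force: 0.0
```

```bash
python3 -c "
from h import *
o=bot.observe();print(o['position'],o['ft_force'],o['finger_gap']);to([456.4,-311,90],4.2)"
```

```text
[654.84928229 -26.82878828 106.99363935] [-0.30649189  1.1453477  -1.01552226] 62.1730843583377
tool shift [-269.  -218.6   16.6] t 27.2833
heading 4.167865901983992 az needed -0.03213409801600786
```

>>> play_rows:
  targets:
    - {"x": -10,"y": -8,"z": 0,"ax": 0,"ay": 0,"az": 0}
    - {"x": -22,"y": -18,"z": 0,"ax": 0,"ay": 0,"az": 0}
    - {"x": -28,"y": -23,"z": 2,"ax": 0,"ay": 0,"az": 0}
    - {"x": -28,"y": -23,"z": 2,"ax": 0,"ay": 0,"az": 0}
    - {"x": -28,"y": -23,"z": 2,"ax": 0,"ay": 0,"az": 0}
    - {"x": -28,"y": -23,"z": 2,"ax": 0,"ay": 0,"az": 0}
    - {"x": -28,"y": -23,"z": 2,"ax": 0,"ay": 0,"az": 0}
    - {"x": -28,"y": -23,"z": 2,"ax": 0,"ay": 0,"az": 0}
    - {"x": -28,"y": -23,"z": 2,"ax": 0,"ay": 0,"az": 0}
    - {"x": -23,"y": -17,"z": 0,"ax": 0,"ay": 0,"az": 0}
    - {"x": -12,"y": -10,"z": 0,"ax": 0,"ay": 0,"az": 0}
    - {"x": -6,"y": -4.6,"z": 0,"ax": 0,"ay": 0,"az": 0}
    - {"x": 0,"y": 0,"z": 0,"ax": 0,"ay": 0,"az": 0}
    - {"x": 0,"y": 0,"z": 0,"ax": 0,"ay": 0,"az": 0}
    - {"x": 0,"y": 0,"z": 0,"ax": 0,"ay": 0,"az": 0}
  gripper: 100

```text
time: 28.53
position: [456.8, -309.5, 91.4]
tcp_rot: [-2.137, -2.302, -0.001]
ft_force: [0.6, -0.5, -1.5]
finger_gap: 85.3
gripper_force: 0.0
```

```bash
python3 -c "
from h import *
o=bot.observe();print(o['position'],o['ft_force'],o['finger_gap']);to([456.4,-311,-12],4.2)"
```

```text
[ 456.84550318 -309.50033346   91.44073445] [ 0.55912347 -0.47826247 -1.52257728] 85.29322338279471
tool shift [ -1.5  -0.6 103.4] t 28.5333
heading 4.272666057738632 az needed 0.07266605773863155
```

>>> play_rows:
  targets:
    - {"x": -1,"y": -0.5,"z": 15,"ax": 0,"ay": 0,"az": 0}
    - {"x": 0,"y": 0,"z": 24,"ax": 0,"ay": 0,"az": 0}
    - {"x": 0,"y": 0,"z": 24,"ax": 0,"ay": 0,"az": 0}
    - {"x": 0,"y": 0,"z": 20,"ax": 0,"ay": 0,"az": 0}
    - {"x": 0,"y": 0,"z": 14,"ax": 0,"ay": 0,"az": 0}
    - {"x": 0,"y": 0,"z": 6,"ax": 0,"ay": 0,"az": 0}
    - {"x": 0,"y": 0,"z": 0,"ax": 0,"ay": 0,"az": 0}
    - {"x": 0,"y": 0,"z": 0,"ax": 0,"ay": 0,"az": 0}

```text
time: 29.2
position: [456.0, -311.6, -10.9]
tcp_rot: [2.138, 2.301, 0.0]
ft_force: [1.1, 0.0, 0.4]
finger_gap: 85.4
gripper_force: 0.0
```

>>> play_rows:
  targets:
    - {"x": 0,"y": 0,"z": 0,"ax": 0,"ay": 0,"az": 0}
    - {"x": 0,"y": 0,"z": 0,"ax": 0,"ay": 0,"az": 0}
    - {"x": 0,"y": 0,"z": 0,"ax": 0,"ay": 0,"az": 0}
    - {"x": 0,"y": 0,"z": 0,"ax": 0,"ay": 0,"az": 0}
    - {"x": 0,"y": 0,"z": 0,"ax": 0,"ay": 0,"az": 0}
    - {"x": 0,"y": 0,"z": 0,"ax": 0,"ay": 0,"az": 0}
    - {"x": 0,"y": 0,"z": 0,"ax": 0,"ay": 0,"az": 0}
  gripper: 0
  grip_force: 80

```text
time: 29.78
position: [455.7, -312.2, -10.3]
tcp_rot: [2.139, 2.3, 0.0]
ft_force: [-2.8, 2.4, 14.7]
finger_gap: 49.9
gripper_force: 81.5
```

```bash
python3 -c "
from h import *
o=bot.observe();print(o['position'],o['ft_force'],o['finger_gap']);to([649.4,47.3,110],4.2)"
```

```text
[ 455.71783182 -312.19708194  -10.32701332] [-2.83657552  2.44171004 14.74261547] 49.901463114104125
tool shift [ 344.4  219.3 -120.4] t 29.7833
heading 4.159023427222209 az needed -0.0409765727777911
```

>>> play_rows:
  targets:
    - {"x": 0,"y": 0,"z": -8,"ax": 0,"ay": 0,"az": 0}
    - {"x": 0,"y": 0,"z": -20,"ax": 0,"ay": 0,"az": 0}
    - {"x": 0,"y": 0,"z": -30,"ax": 0,"ay": 0,"az": 0}
    - {"x": 0,"y": 0,"z": -30,"ax": 0,"ay": 0,"az": 0}
    - {"x": 8,"y": 5,"z": -24,"ax": 0,"ay": 0,"az": 0}
    - {"x": 18,"y": 11.5,"z": -8,"ax": 0,"ay": 0,"az": 0}
    - {"x": 27,"y": 17.2,"z": 0,"ax": 0,"ay": 0,"az": 0}
    - {"x": 27,"y": 17.2,"z": 0,"ax": 0,"ay": 0,"az": 0}
    - {"x": 27,"y": 17.2,"z": 0,"ax": 0,"ay": 0,"az": 0}
    - {"x": 27,"y": 17.2,"z": 0,"ax": 0,"ay": 0,"az": 0}
    - {"x": 27,"y": 17.2,"z": 0,"ax": 0,"ay": 0,"az": 0}
    - {"x": 27,"y": 17.2,"z": 0,"ax": 0,"ay": 0,"az": 0}
    - {"x": 27,"y": 17.2,"z": 0,"ax": 0,"ay": 0,"az": 0}
    - {"x": 27,"y": 17.2,"z": 0,"ax": 0,"ay": 0,"az": 0}
    - {"x": 27,"y": 17.2,"z": 0,"ax": 0,"ay": 0,"az": 0}
    - {"x": 27,"y": 17.2,"z": 0,"ax": 0,"ay": 0,"az": 0}
    - {"x": 24,"y": 16,"z": 0,"ax": 0,"ay": 0,"az": 0}
    - {"x": 15,"y": 9.5,"z": 0,"ax": 0,"ay": 0,"az": 0}
    - {"x": 8.2,"y": 5,"z": 0,"ax": 0,"ay": 0,"az": 0}
    - {"x": 0,"y": 0,"z": 0,"ax": 0,"ay": 0,"az": 0}

```text
time: 31.45
position: [649.0, 48.5, 108.4]
tcp_rot: [-2.136, -2.303, -0.0]
ft_force: [0.9, 0.2, -6.8]
finger_gap: 50.4
gripper_force: 85.6
```

>>> play_rows:
  targets:
    - {"x": 0,"y": 0,"z": 0,"ax": 0,"ay": 0,"az": 0}
    - {"x": 0,"y": 0,"z": 0,"ax": 0,"ay": 0,"az": 0}
    - {"x": 0,"y": 0,"z": 0,"ax": 0,"ay": 0,"az": 0}

```text
time: 31.7
position: [648.6, 44.9, 108.8]
tcp_rot: [2.141, 2.299, -0.001]
ft_force: [0.9, 0.1, -7.6]
finger_gap: 50.5
gripper_force: 85.6
```

```bash
python3 -c "
from h import *
o=bot.observe();print(o['position'],o['ft_force'],o['finger_gap']);to([649.4,46.1,4.7],4.2)"
```

```text
[648.6075786   44.87933917 108.79183557] [ 0.88024063  0.10713474 -7.62733276] 50.47141064033747
tool shift [  1.2   0.9 104.1] t 31.7
heading 4.086915712316367 az needed -0.1130842876836331
```

>>> play_rows:
  targets:
    - {"x": 0.7,"y": 0.6,"z": 10,"ax": 0,"ay": 0,"az": 0}
    - {"x": 0,"y": 0,"z": 18,"ax": 0,"ay": 0,"az": 0}
    - {"x": 0,"y": 0,"z": 20,"ax": 0,"ay": 0,"az": 0}
    - {"x": 0,"y": 0,"z": 20,"ax": 0,"ay": 0,"az": 0}
    - {"x": 0,"y": 0,"z": 16,"ax": 0,"ay": 0,"az": 0}
    - {"x": 0,"y": 0,"z": 9,"ax": 0,"ay": 0,"az": 0}
    - {"x": 0,"y": 0,"z": 4,"ax": 0,"ay": 0,"az": 0}
    - {"x": 0,"y": 0,"z": 0,"ax": 0,"ay": 0,"az": 0}
    - {"x": 0,"y": 0,"z": 0,"ax": 0,"ay": 0,"az": 0}
    - {"x": 0,"y": 0,"z": 0,"ax": 0,"ay": 0,"az": 0}

```text
time: 32.53
position: [650.1, 46.9, 12.6]
tcp_rot: [2.139, 2.3, 0.001]
ft_force: [-0.4, 0.3, -7.0]
finger_gap: 50.2
gripper_force: 85.5
```

```bash
python3 -c "
from h import *
o=bot.observe();print(o['position'],o['ft_force'],o['finger_gap']);to([649.4,46.1,4.7],4.2)"
```

```text
[650.05702939  46.87634047  12.55478225] [-0.38880727  0.27224089 -6.96476692] 50.171098131779296
tool shift [-0.7 -0.7  7.9] t 32.5333
heading 4.165045276841056 az needed -0.03495472315894421
```

>>> play_rows:
  targets:
    - {"x": -0.7,"y": -0.7,"z": 2,"ax": 0,"ay": 0,"az": 0}
    - {"x": 0,"y": 0,"z": 2,"ax": 0,"ay": 0,"az": 0}
    - {"x": 0,"y": 0,"z": 1.2,"ax": 0,"ay": 0,"az": 0}
    - {"x": 0,"y": 0,"z": 1,"ax": 0,"ay": 0,"az": 0}
    - {"x": 0,"y": 0,"z": 0.5,"ax": 0,"ay": 0,"az": 0}
    - {"x": 0,"y": 0,"z": 0,"ax": 0,"ay": 0,"az": 0}
    - {"x": 0,"y": 0,"z": 0,"ax": 0,"ay": 0,"az": 0}

```text
time: 33.12
position: [648.9, 46.2, 4.9]
tcp_rot: [2.139, 2.301, -0.0]
ft_force: [0.0, 0.2, -6.9]
finger_gap: 50.6
gripper_force: 85.8
```

>>> play_rows:
  targets:
    - {"x": 0,"y": 0,"z": 0.5,"ax": 0,"ay": 0,"az": 0}
    - {"x": 0,"y": 0,"z": 0.4,"ax": 0,"ay": 0,"az": 0}
    - {"x": 0,"y": 0,"z": 0,"ax": 0,"ay": 0,"az": 0}
    - {"x": 0,"y": 0,"z": 0,"ax": 0,"ay": 0,"az": 0}

```text
time: 33.45
position: [648.9, 46.2, 4.8]
tcp_rot: [2.139, 2.301, 0.0]
ft_force: [-4.8, 0.8, 6.1]
finger_gap: 50.0
gripper_force: 87.0
```

>>> play_rows:
  targets:
    - {"x": 0,"y": 0,"z": 0.3,"ax": 0,"ay": 0,"az": 0}
    - {"x": 0,"y": 0,"z": 0,"ax": 0,"ay": 0,"az": 0}
    - {"x": 0,"y": 0,"z": 0,"ax": 0,"ay": 0,"az": 0}
    - {"x": 0,"y": 0,"z": 0,"ax": 0,"ay": 0,"az": 0}
    - {"x": 0,"y": 0,"z": 0,"ax": 0,"ay": 0,"az": 0}
    - {"x": 0,"y": 0,"z": 0,"ax": 0,"ay": 0,"az": 0}
    - {"x": 0,"y": 0,"z": -8,"ax": 0,"ay": 0,"az": 0}
    - {"x": 0,"y": 0,"z": -20,"ax": 0,"ay": 0,"az": 0}
    - {"x": 0,"y": 0,"z": -30,"ax": 0,"ay": 0,"az": 0}
    - {"x": 0,"y": 0,"z": -30,"ax": 0,"ay": 0,"az": 0}
    - {"x": 0,"y": 0,"z": -20,"ax": 0,"ay": 0,"az": 0}
    - {"x": 0,"y": -15,"z": 0,"ax": 0,"ay": 0,"az": 0}
    - {"x": 0,"y": -30,"z": 0,"ax": 0,"ay": 0,"az": 0}
    - {"x": 0,"y": -35,"z": 0,"ax": 0,"ay": 0,"az": 0}
    - {"x": 0,"y": -35,"z": 0,"ax": 0,"ay": 0,"az": 0}
    - {"x": 0,"y": -35,"z": 0,"ax": 0,"ay": 0,"az": 0}
    - {"x": 0,"y": -30,"z": 0,"ax": 0,"ay": 0,"az": 0}
    - {"x": 0,"y": -15,"z": 0,"ax": 0,"ay": 0,"az": 0}
    - {"x": 0,"y": 0,"z": 0,"ax": 0,"ay": 0,"az": 0}
    - {"x": 0,"y": 0,"z": 0,"ax": 0,"ay": 0,"az": 0}
  gripper: 84

```text
time: 35.12
position: [454.7, 32.1, 112.4]
tcp_rot: [2.139, 2.3, 0.001]
ft_force: [0.3, 0.0, -0.4]
finger_gap: 72.0
gripper_force: 0.0
```

```bash
python3 - <<'E'
from h import *
o=bot.observe();print(o['position'])
S={26:(50,[666.5,-177.6]),34:(56,[661,-102.7]),43:(64,[655.8,-27.6]),52:(72,[650.2,47.3])}
seat={'top':{52:(650.7,46),43:(656.4,-28.9),34:(661.5,-104.1),26:(667.2,-178.9)},'side':{26:(666.2,-176.2),34:(660.7,-101.2),43:(655.1,-26.4),52:(649.6,48.4)}}
c=np.zeros((600,800,3),np.uint8)
for n in('side','top'):
  im=bot.capture(n)
  if n=='top': c[:300]=cv2.resize(im[120:180,230:440],(800,300)[:2],interpolation=3) if 0 else cv2.resize(im[115:193,230:438],(800,300),interpolation=3)
  else: c[300:]=cv2.resize(cv2.rotate(im[110:290,225:293],cv2.ROTATE_90_CLOCKWISE),(800,300),interpolation=3)
  for D,(H,g) in S.items():
    for d in bot.masks_of(n,f'sock{D}_center'):
      m=d['pixels'];v,u=np.nonzero(m);q=unproj(n,[u.mean(),v.mean()],15+H/2)
      if np.hypot(*(q[:2]-g))<35:
        x,e=fit(n,m,D,H,np.array(g,float),15); print(n,D,'off seat',(x-seat[n][D]).round(1),round(e,3),m.sum(),round(d['conf'],2))
cv2.imwrite('pics/j.png',cv2.convertScaleAbs(c,alpha=1.6,beta=10)[:,:,::-1])
E
```

```text
[454.70200226  32.08667481 112.40340179]
side 26 off seat [-0.6 -6.6] 0.275 175 0.75
side 34 off seat [-0.2 -5.8] 0.266 286 0.61
side 43 off seat [ 0.4 -6.4] 0.448 402 0.72
side 52 off seat [-1.  -2.5] 0.506 594 0.91
top 26 off seat [0.6 2.8] 0.078 186 0.53
top 34 off seat [-0.3 -1.5] 0.052 270 0.51
top 43 off seat [-0.4  0.8] 0.054 398 0.67
top 52 off seat [-0.1  1.4] 0.101 542 0.6
```

View pics/j.png

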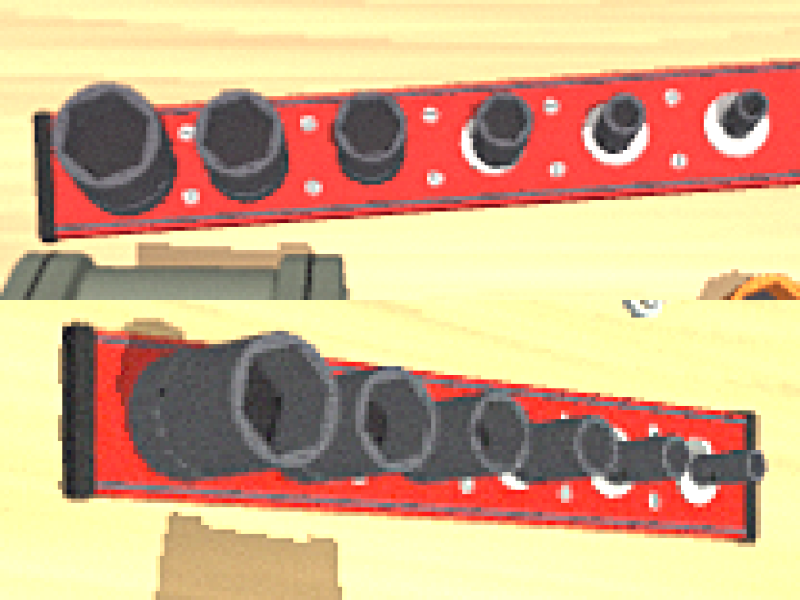

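The row steps down correctly and everything stands upright. The side masks are occluded here, so I'll go by the top fits and the earlier clear side fits. On those, 26, 43 and 52 are within about 1 mm, and 34 is about 2.7 mm towards -y. I'll regrasp 34 and shift it.

```bash
python3 -c "
from h import *
to([660.2,-103.1,105],4.2)"
```

```text
tool shift [-149.7  195.4    6.6] t 35.6167
heading 4.168619064270727 az needed -0.03138093572927314
```

>>> play_rows:
  targets:
    - {"x": -8,"y": 10,"z": 0,"ax": 0,"ay": 0,"az": 0}
    - {"x": -16,"y": 21,"z": 0,"ax": 0,"ay": 0,"az": 0}
    - {"x": -22,"y": 29,"z": 0,"ax": 0,"ay": 0,"az": 0}
    - {"x": -22,"y": 29,"z": 0,"ax": 0,"ay": 0,"az": 0}
    - {"x": -22,"y": 29,"z": 0,"ax": 0,"ay": 0,"az": 0}
    - {"x": -22,"y": 29,"z": 0,"ax": 0,"ay": 0,"az": 0}
    - {"x": -20,"y": 26,"z": 0,"ax": 0,"ay": 0,"az": 0}
    - {"x": -12,"y": 15,"z": 0,"ax": 0,"ay": 0,"az": 0}
    - {"x": -5.7,"y": 7.4,"z": 0,"ax": 0,"ay": 0,"az": 0}
    - {"x": 0,"y": 0,"z": 0,"ax": 0,"ay": 0,"az": 0}
    - {"x": 0,"y": 0,"z": 0,"ax": 0,"ay": 0,"az": 0}
    - {"x": 0,"y": 0,"z": 0,"ax": 0,"ay": 0,"az": 0}
  gripper: 65

```text
time: 36.62
position: [659.6, -102.3, 111.7]
tcp_rot: [-2.138, -2.301, 0.0]
ft_force: [-0.8, 0.9, -0.6]
finger_gap: 55.4
gripper_force: 0.0
```

```bash
python3 -c "
from h import *
to([660.2,-103.1,-5.8],4.2)"
```

```text
tool shift [ -0.9   0.6 117.5] t 36.6167
heading 4.197808968457936 az needed -0.0021910315420639037
```

>>> play_rows:
  targets:
    - {"x": -0.4,"y": 0.3,"z": 15,"ax": 0,"ay": 0,"az": 0}
    - {"x": 0,"y": 0,"z": 24,"ax": 0,"ay": 0,"az": 0}
    - {"x": 0,"y": 0,"z": 24,"ax": 0,"ay": 0,"az": 0}
    - {"x": 0,"y": 0,"z": 24,"ax": 0,"ay": 0,"az": 0}
    - {"x": 0,"y": 0,"z": 16,"ax": 0,"ay": 0,"az": 0}
    - {"x": 0,"y": 0,"z": 9,"ax": 0,"ay": 0,"az": 0}
    - {"x": 0,"y": 0,"z": 4.5,"ax": 0,"ay": 0,"az": 0}
    - {"x": 0,"y": 0,"z": 0,"ax": 0,"ay": 0,"az": 0}
    - {"x": 0,"y": 0,"z": 0,"ax": 0,"ay": 0,"az": 0}
    - {"x": 0,"y": 0,"z": 0,"ax": 0,"ay": 0,"az": 0}

```text
time: 37.45
position: [661.0, -103.5, -3.6]
tcp_rot: [2.138, 2.3, 0.001]
ft_force: [-0.2, -0.4, 0.6]
finger_gap: 55.7
gripper_force: 0.0
```

>>> play_rows:
  targets:
    - {"x": 0,"y": 0,"z": 0,"ax": 0,"ay": 0,"az": 0}
    - {"x": 0,"y": 0,"z": 0,"ax": 0,"ay": 0,"az": 0}
    - {"x": 0,"y": 0,"z": 0,"ax": 0,"ay": 0,"az": 0}
    - {"x": 0,"y": 0,"z": 0,"ax": 0,"ay": 0,"az": 0}
    - {"x": 0,"y": 0,"z": 0,"ax": 0,"ay": 0,"az": 0}
    - {"x": 0,"y": 0,"z": 0,"ax": 0,"ay": 0,"az": 0}
  gripper: 0
  grip_force: 70

```text
time: 37.95
position: [660.8, -103.5, -3.9]
tcp_rot: [2.139, 2.3, 0.001]
ft_force: [-1.9, 0.1, 7.8]
finger_gap: 32.5
gripper_force: 69.4
```

>>> play_rows:
  targets:
    - {"x": 0,"y": 0,"z": -2,"ax": 0,"ay": 0,"az": 0}
    - {"x": 0,"y": 0,"z": -2,"ax": 0,"ay": 0,"az": 0}
    - {"x": 0,"y": 0,"z": 0,"ax": 0,"ay": 0,"az": 0}
    - {"x": 1.3,"y": -0.3,"z": 0,"ax": 0,"ay": 0,"az": 0}
    - {"x": 1.3,"y": -0.2,"z": 0,"ax": 0,"ay": 0,"az": 0}
    - {"x": 0,"y": 0,"z": 0,"ax": 0,"ay": 0,"az": 0}
    - {"x": 0,"y": 0,"z": 1,"ax": 0,"ay": 0,"az": 0}
    - {"x": 0,"y": 0,"z": 1,"ax": 0,"ay": 0,"az": 0}
    - {"x": 0,"y": 0,"z": 1,"ax": 0,"ay": 0,"az": 0}
    - {"x": 0,"y": 0,"z": 1,"ax": 0,"ay": 0,"az": 0}
    - {"x": 0,"y": 0,"z": 0,"ax": 0,"ay": 0,"az": 0}
    - {"x": 0,"y": 0,"z": 0,"ax": 0,"ay": 0,"az": 0}
    - {"x": 0,"y": 0,"z": 0,"ax": 0,"ay": 0,"az": 0}

```text
time: 39.03
position: [659.8, -101.0, -3.9]
tcp_rot: [2.139, 2.301, -0.0]
ft_force: [-7.6, 1.8, 14.4]
finger_gap: 32.5
gripper_force: 71.2
```

Seated at 14 N. Release, lift and back off.

>>> play_rows:
  targets:
    - {"x": 0,"y": 0,"z": 0,"ax": 0,"ay": 0,"az": 0}
    - {"x": 0,"y": 0,"z": 0,"ax": 0,"ay": 0,"az": 0}
    - {"x": 0,"y": 0,"z": 0,"ax": 0,"ay": 0,"az": 0}
    - {"x": 0,"y": 0,"z": 0,"ax": 0,"ay": 0,"az": 0}
    - {"x": 0,"y": 0,"z": 0,"ax": 0,"ay": 0,"az": 0}
    - {"x": 0,"y": 0,"z": 0,"ax": 0,"ay": 0,"az": 0}
    - {"x": 0,"y": 0,"z": -8,"ax": 0,"ay": 0,"az": 0}
    - {"x": 0,"y": 0,"z": -20,"ax": 0,"ay": 0,"az": 0}
    - {"x": 0,"y": 0,"z": -30,"ax": 0,"ay": 0,"az": 0}
    - {"x": 0,"y": 0,"z": -30,"ax": 0,"ay": 0,"az": 0}
    - {"x": 0,"y": 0,"z": -25,"ax": 0,"ay": 0,"az": 0}
    - {"x": 0,"y": -15,"z": 0,"ax": 0,"ay": 0,"az": 0}
    - {"x": 0,"y": -30,"z": 0,"ax": 0,"ay": 0,"az": 0}
    - {"x": 0,"y": -35,"z": 0,"ax": 0,"ay": 0,"az": 0}
    - {"x": 0,"y": -35,"z": 0,"ax": 0,"ay": 0,"az": 0}
    - {"x": 0,"y": -35,"z": 0,"ax": 0,"ay": 0,"az": 0}
    - {"x": 0,"y": -30,"z": 0,"ax": 0,"ay": 0,"az": 0}
    - {"x": 0,"y": -15,"z": 0,"ax": 0,"ay": 0,"az": 0}
    - {"x": 0,"y": 0,"z": 0,"ax": 0,"ay": 0,"az": 0}
    - {"x": 0,"y": 0,"z": 0,"ax": 0,"ay": 0,"az": 0}
  gripper: 62

```text
time: 40.7
position: [465.6, -115.2, 109.0]
tcp_rot: [2.139, 2.3, 0.001]
ft_force: [1.2, 0.4, 0.1]
finger_gap: 52.6
gripper_force: 0.0
```

```bash
python3 - <<'E'
from h import *
S={20:(44,[672,-253]),26:(50,[666.5,-177.6]),34:(56,[661,-102.7]),43:(64,[655.8,-27.6]),52:(72,[650.2,47.3]),62:(82,[645,122])}
seat={52:(650.7,46),43:(656.4,-28.9),34:(661.5,-104.1),26:(667.2,-178.9),20:(672.6,-254),62:(645,121)}
im=bot.capture('top')
cv2.imwrite('pics/k.png',cv2.convertScaleAbs(cv2.resize(im[115:193,230:438],(800,300),interpolation=3),alpha=1.3)[:,:,::-1])
for D,(H,g) in S.items():
    for d in bot.masks_of('top',f'sock{D}_center'):
      m=d['pixels'];v,u=np.nonzero(m);q=unproj('top',[u.mean(),v.mean()],15+H/2)
      if np.hypot(*(q[:2]-g))<35:
        x,e=fit('top',m,D,H,np.array(g,float),15); print(D,'off seat',(x-seat[D]).round(1),round(e,3))
E
```

```text
20 off seat [ 0.9 -0.6] 0.181
26 off seat [-1.3  2.7] 0.081
26 off seat [-23.5  -3.6] 16.032
34 off seat [-0.9  1.4] 0.091
43 off seat [0.5 1.1] 0.051
52 off seat [-1.1  1.6] 0.064
62 off seat [1.7 0.2] 0.044
```

View pics/k.png

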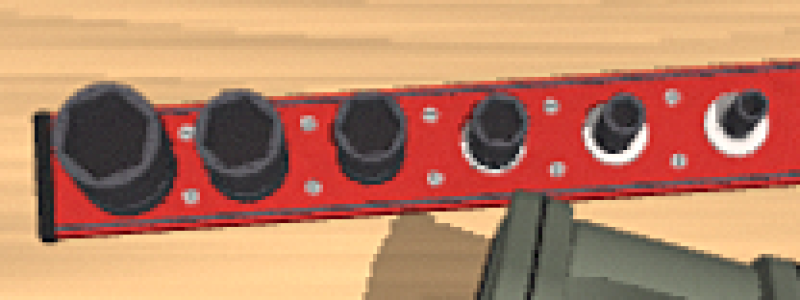

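The picture shows six sockets upright and stepping down from 62 at (108,135) to 20 at (745,115), with 34 now centred on its disc at (493,140). The arm is clear, so I'm handing in.

```bash
python3 -c "
from cell import bot
print(bot.job_done())"
```

```text
the job is handed in; nothing more can be done
None
```

I handed the job in at about 41 s: all four loose sockets stand upright on their seats (each within about 3 mm of centre), the row steps down 62-52-43-34-26-20, and the end sockets were not touched.

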